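# Unhook a bailed canopy past its sprung keeper

## Task

Take the brass canopy off the hook stand and set it gently on the wooden rest, dome up and fitted over the round boss with its rim flat on the board. To unhook it, first use the canopy's own bail, not the fingers, to press the hook's sprung keeper fully back against its solid stop, and only then lift the bail up past the nose of the hook and off it towards the nose side. Stop pushing as soon as the keeper goes solid: do not strain the hook or knock the canopy down on the rest, and leave the other things on the bench where they are.

Things in the scene. Friction and masses are not known exactly. Their poses are not given: they have to be found in the camera images.
- canopy: hung brass canopy, 240-390 g: hollow dome, mouth down, rim 110 mm across (104 inside), 40 mm high, with a fixed U-shaped bail on top, in all 104 mm high. Origin: centre of the rim plane, z up. Bail legs: flat, along z at y = +-22 mm, 10 mm wide in x, 4 mm thick, 48 mm over both, from z = 38 to 102 mm; fingers can take them from outside, one each side of the hook arm, from above
- bail_bar (a point): middle of the round bar, 8 mm thick, along y, that joins the bail's legs at the canopy's z = 100 mm; 56 mm free between it and the dome, 40 mm between the legs. At the start it lies across the hook arm, in the bowl between nose and keeper, below the lip
- stand: fixed black iron hook stand. Origin on the bench about below the middle of the hook's bowl; z up, x from nose to post. Post at x = 125 mm (base plate x = 75 to 175, 120 wide, 12 high; clamp block top z = 182 mm). A level arm, 12 mm wide and thick, top at z = 175 mm, runs from the post to the nose. It is clamped up to 12 mm farther in or out along x than these poses tell: feel for it
- lip (a point): inner end of the hook's lip, underside (stand x = 10, z = 191 mm), all true within +-12 mm in x. Nose: upright 14 mm wide, x = -25 to -17 mm, top z = 201 mm; the lip juts from its top over the bowl. Lift the bar at most 8 mm while pressing back. When its underside is above z = 203 mm it can leave over the nose towards -x; over 40 mm of lift brings the dome up under the arm, so clear the nose first
- stop (a point): front of the keeper's solid stop (stand x = 21, z = 187 mm; +-12 mm in x): two fixed upright cheeks, 18 mm over both, top z = 199 mm, the keeper between them. With the bar against them it clears the lip by 2.5 mm. Pushing the keeper back by the bar takes 3 to 10 N, then the force rises steeply at the cheeks; stop at about 15 N, over 22 N strains it
- keeper (a joint): angle of the keeper, a sprung steel leaf 10 mm wide, 30 mm long, 4 mm thick, hinged between the cheeks (stand x = 23 +-12, z = 169 mm). 0 = shut, leaning 0.36 rad towards the nose with its end at the lip; grows as it is pressed towards the post; about 0.36 (upright) with the bar at the cheeks. The spring shuts it
- rest: the fixed wooden rest: a board 150 x 150 x 18 mm with a round boss 80 mm across and 12 mm high in the middle of its top. Origin: centre of the underside; z up. The seated canopy has its origin 18 mm above this origin
- mandrel: bystander: steel mandrel lying along its x, 155 mm long, 28 mm high; origin under its middle
- collar: bystander: brass collar 48 mm across, 14 mm high
- punch: bystander: dark steel punch 100 x 11 x 11 mm lying along its x
- canopy_plain: bystander: brass canopy without a bail, 120 mm across, 43 mm high, lying mouth down
- shade: bystander: half-formed brass lampshade bowl, 196 mm across, 125 mm high
- mallet: bystander: horn-handled mallet, 260 mm long, head 55 x 90 x 55 mm at +x
- paste: bystander: small glass jar, 60 mm across and 60 mm high
Mind the look-alikes: they are no part of the job. Leave any blue, red or white look-alike of the canopy alone.

How it is judged (in metres and radians):
On the way, in this order (a step that is already met when the one before it is completed fails the run):
1. the bail, still in the hook below the lip, holds the keeper pressed fully back (value of joint keeper above 0.29 rad and contact force between canopy and stand above 2 N and z of bail_bar in the frame of stand below 0.189 m), for 0.2 s.
2. the bail is off the hook, beyond its nose (x of bail_bar in the frame of stand below -0.045 m and z of bail_bar in the frame of stand above 0.195 m), for 0.1 s.
At the end, for the whole second after the job is handed in: the canopy rests released and still over the boss of the rest, dome up: centre within 14 mm of the boss centre, rim on the board within 4 mm, tilt under 0.06 rad; the keeper has sprung shut (under 0.08 rad) (horizontal distance between canopy and rest below 0.014 m and z of canopy in the frame of rest between 0.014 and 0.022 m and angle between canopy's own z axis and vertical below 0.06 rad and linear speed of canopy below 0.01 m/s and value of joint keeper below 0.08 rad); the robot touches nothing.
It fails at once if the canopy strains the hook: more than 22 N while the keeper is pressed, or more than 60 N at any time ((contact force between canopy and stand above 22 N and value of joint keeper above 0.05 rad) or contact force between canopy and stand above 60 N).
It fails at once if the fingers push the hook or keeper (more than 4 N) (contact force between the fingers and stand above 4 N).
It fails at once if the canopy is knocked down on the rest with more than 60 N (contact force between canopy and rest above 60 N).
It fails at once if another thing on the bench is moved more than 30 mm (distance of any of mandrel, collar, punch, canopy_plain, shade, mallet, paste from where it was at the start of the episode above 0.03 m).
It also fails if it takes over 72 s, if anything falls off the work surface, if the arm or the gripper's body presses on something with over 40 N, if the wrist force passes 120 N, or if a joint passes its speed limit or range.

## Robot

A 6-joint arm with a two-finger parallel gripper is mounted at the origin on the work surface. World frame = base frame: x ahead of the robot, y to its left, z up, the work surface at z = 0. Lengths are in mm, angles in rad, forces in N, time in s.
With the tool pointing down it reaches from about 150 to 775 mm from the base axis. Payload 6.1 kg.
Tool frame: the origin (TCP) lies midway between the tips of the shut fingers; the grasp point (between the pads) lies 19 mm behind it; z points along the fingers, y is the direction in which the jaws open and shut (so a half turn about z gives the same grasp; the last joint's range is limited). The gripper opens to 85 mm and grips with 20 to 120 N. Pads are 22 mm wide; open, the fingers measure 114 mm over their backs; the gripper's body (76 mm by 85 mm) begins 54 mm behind the grasp point. The pads swing forward as they close: fully open they stand 13 mm farther back than shut.
Start: joints at [-1.348, 0.126, -0.04, 1.405, 0, 1.571], TCP at [115.999, -512.008, 208.095] pointing down, gripper open.
Joint ranges: [-2.72, 2.72], [-0.95, 1.95], [-1.27, 1.35], [-1.78, 2.02], [-1.46, 1.47], [-3.14, 3.14]. Speed limits (rad/s): [2.39, 2.39, 3.01, 3.14, 3.14, 3.14].

## Interface

Orientations are given as a unit quaternion [w, x, y, z].
In Python, from bench import bot gives the robot as it stands.
- The arm moves only by the tool step_arm, never from a script. Its argument "targets" is a list of rows, each a list of 5 numbers: the closure, from 0 (fully open) to 1 (shut), then the shift along the world's x, y, z in mm, then the turn about the world's z in rad. A call has 1 to 12 rows; each row shifts and turns the commanded pose from where the row before left it; what a row does not reach is not made up. A row lasts 1/8 s, in which the tool goes at most 62.5 mm and 10.7 degrees, less where a joint would pass 70% of its speed; a pose out of reach is approached as far as the arm can. A call is refused whole if a number of a shift passes 62.5 or a number of a turn 0.188, either way. A call with a gripper value outside its range is refused whole. The fingers move at their own pace and stop on an object; "grip_force" is the grip in N (left out, the last holds). Time passes only in rows, so rows that do not move let the fingers close. It gives the time, the measured TCP pose, the force and the opening at its end, in the units of the state.
- bot.state(): the state, without advancing time (a new reading comes with each control period).
- bot.camera(name): name is "side" or "top" or "wrist"; returns (picture, depth): 420x560x3 uint8, blue, green, red; 420x560 float32, mm along the optical axis (not along the pixel's ray), 0 where there is no reading.
- bot.camera_model(name): a dict with "intrinsics" (3x3 intrinsics, pixels), "world_from_camera" (4x4, takes a point from camera to world coordinates). Camera axes: x right, y down, z forward; pixel columns grow to the right and rows downward; lengths in mm; the calibration is good to about 2 mm. A picture is of the moment at which its call begins: read the wrist's pose just before it. camera_model takes no time and is no camera call; for the wrist camera it gives the pose at the moment of the call.
- bot.job_done(): hands the job in, once; it reports no verdict.
The state is a dict: "time_s": time; "qpos": joint angles; "joint_vel": joint speeds; "joint_torque": joint torques, N m; "tcp_pos": TCP position; "tcp_rot": TCP orientation; "ft_force": force on the tool from outside, world axes, zero at the start; "ft_torque": the same for the moment, N m; "width": finger opening in mm.
Only numpy, scipy, OpenCV 4.12 (cv2) and the standard library are available. Lean on these libraries where they do the work, as an engineer would, in place of code of your own. Each camera call takes 0.05 s, during which the arm holds its last target.

## Working session

There is one attempt and no reset: what is moved stays moved. The work goes in short steps, Python scripts to look and compute and a tool call to move; the robot and the scene stay as the last step left them, time stands still between calls to the robot, and variables do not carry over. Pictures are saved under pics/ and viewed, and the job is handed in when it is done.

Besides the shell and the picture viewer there is one more tool, called after "Request:" by a JSON object that holds its "api" and its "payload", one argument or row to a line. step_arm: Moves the arm, as the interface text tells. Its arguments: {"type":"object","properties":{"targets":{"type":"array","items":{"type":"array","items":{"type":"number"}}},"grip_force":{"type":"number"}},"required":["targets"]}

```bash
mkdir -p pics; ls; cat > h.py <<'E'
import numpy as np, cv2
from bench import bot
def snap(n,tag):
    p,d=bot.camera(n); cv2.imwrite(f'pics/{tag}.png',p); np.save(f'pics/{tag}.npy',d)
    m=bot.camera_model(n); np.savez(f'pics/{tag}_m.npz',K=m['intrinsics'],T=m['world_from_camera'])
    return p,d
def load(tag):
    m=np.load(f'pics/{tag}_m.npz'); return cv2.imread(f'pics/{tag}.png'),np.load(f'pics/{tag}.npy'),m['K'],m['T']
def cloud(tag):
    p,d,K,T=load(tag); v,u=np.mgrid[0:d.shape[0],0:d.shape[1]]
    X=np.stack([(u-K[0,2])/K[0,0]*d,(v-K[1,2])/K[1,1]*d,d,np.ones_like(d)],-1)
    W=(X@np.array(T).T)[...,:3]; W[d<=0]=np.nan
    return p,W
def crop(tag,u0,v0,u1,v1,out,s=3):
    p=cv2.imread(f'pics/{tag}.png')[v0:v1,u0:u1]; cv2.imwrite(f'pics/{out}.png',cv2.resize(p,None,fx=s,fy=s,interpolation=cv2.INTER_CUBIC))
E
python3 - <<'E'
from h import *
s=bot.state(); print({k:np.round(v,3) for k,v in s.items()})
for n in ('side','top'): 
    snap(n,n+'0'); print(np.load(f'pics/{n}0_m.npz')['T'].round(3))
E
```

```text
pics
{'time_s': np.float64(0.0), 'qpos': array([-1.348,  0.126, -0.041,  1.405, -0.   ,  1.571]), 'joint_vel': array([ 0.   ,  0.   , -0.   , -0.001,  0.   , -0.   ]), 'joint_torque': array([-2.0000e-03, -4.3592e+01,  3.5292e+01,  1.7000e-02, -0.0000e+00,
       -0.0000e+00]), 'tcp_pos': array([ 115.91 , -511.58 ,  207.319]), 'tcp_rot': array([-0.001,  0.994,  0.111, -0.   ]), 'ft_force': array([-0.648,  0.387, -0.084]), 'ft_torque': array([ 0.023, -0.015, -0.022]), 'width': np.float64(85.481)}
[[-9.910000e-01 -7.200000e-02  1.170000e-01  4.190170e+02]
 [-1.370000e-01  5.820000e-01 -8.010000e-01  1.073628e+03]
 [-1.000000e-02 -8.100000e-01 -5.870000e-01  9.266620e+02]
 [ 0.000000e+00  0.000000e+00  0.000000e+00  1.000000e+00]]
[[-3.000000e-03 -9.940000e-01  1.100000e-01  3.963640e+02]
 [-1.000000e+00  4.000000e-03  9.000000e-03  2.077600e+01]
 [-1.000000e-02 -1.100000e-01 -9.940000e-01  1.596409e+03]
 [ 0.000000e+00  0.000000e+00  0.000000e+00  1.000000e+00]]
```

View pics/side0.png

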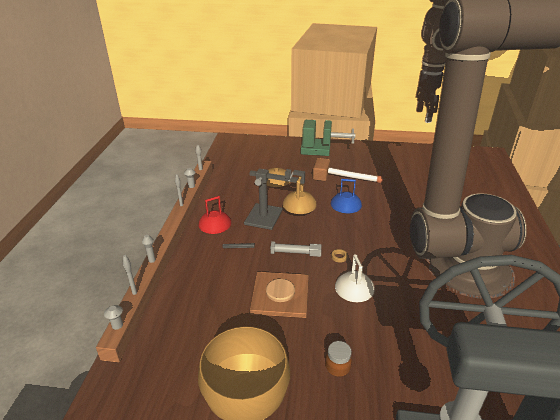

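View pics/top0.png

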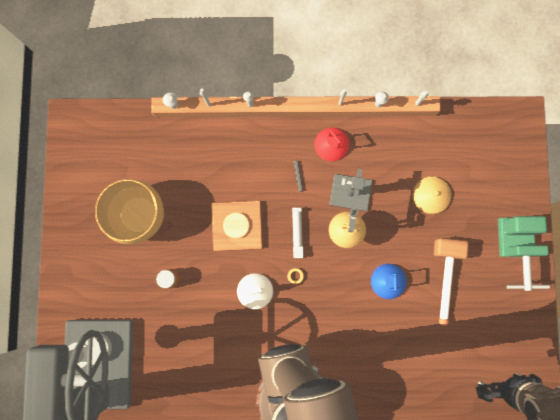

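The candidates for the canopy are red at side (214,217), blue (347,197), white (355,285), brass with a bail on the stand (299,200), and plain brass behind (top view 432,195). The brass one at side (299,200) / top (347,229), hanging under the stand's hook, fits the description. I'll confirm it in a crop.

```bash
python3 - <<'E'
from h import *
crop('side0',220,140,380,260,'c_side',5)
crop('top0',300,150,400,260,'c_top',5)
p,W=cloud('top0'); 
for n,(u,v) in dict(rest_boss=(236,225),board=(220,240),stand=(340,190),canopy=(340,238),mandrel=(298,230),collar=(295,268),punch=(298,175),plain=(425,200),paste=(166,279),mallet=(450,248)).items(): print(n,W[v,u].round(1))
E
```

```text
rest_boss [537.5 182.8  37.2]
board [493.1 234.5  13.9]
stand [ 648.6 -139.7   13.3]
canopy [ 491.9 -127.8  110.7]
mandrel [522.2  -7.3  28.9]
collar [406.2   2.1  -3. ]
punch [697.1  -8.6  11.5]
plain [ 613.3 -398.9   32.4]
paste [374.1 388.3  60.9]
mallet [ 464.3 -461.9   58.5]
```

View pics/c_side.png

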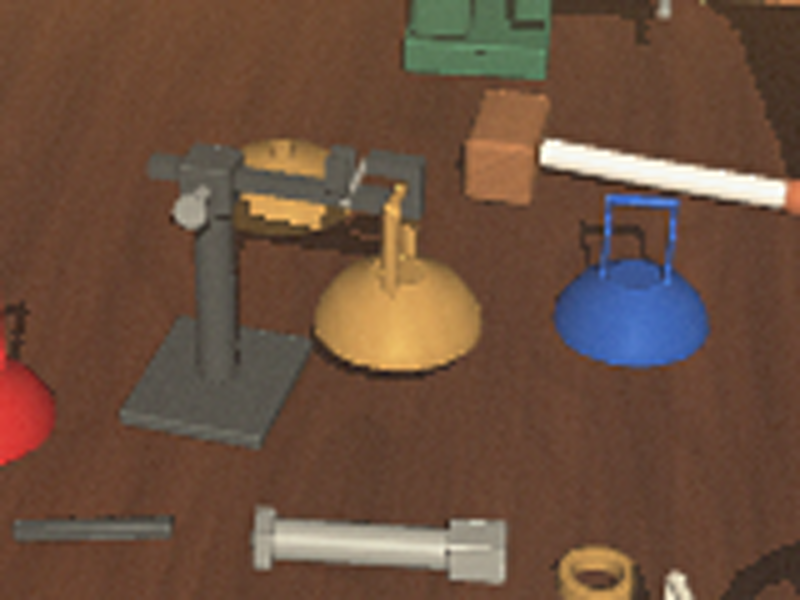

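View pics/c_top.png

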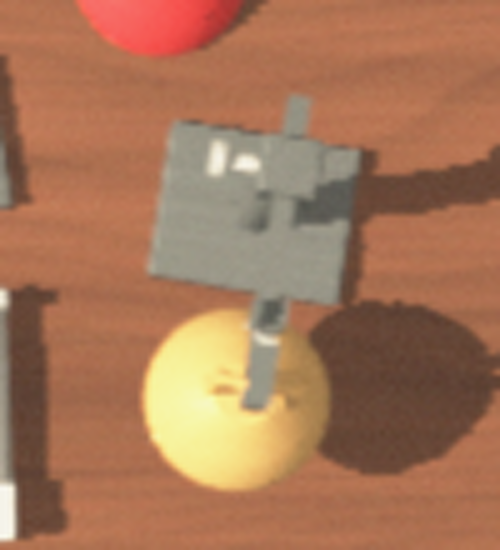

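```bash
python3 - <<'E'
from h import *
p,W=cloud('top0')
def reg(u0,v0,u1,v1,z0,z1):
    w=W[v0:v1,u0:u1].reshape(-1,3); return w[(w[:,2]>z0)&(w[:,2]<z1)]
a=reg(325,165,380,240,165,186); print('arm',len(a),a.mean(0).round(1)); 
r=cv2.minAreaRect(a[:,:2].astype(np.float32)); print(r)
a=reg(325,165,380,240,186,215); print('lip/cheeks',len(a)); print(a.round(0))
a=reg(325,165,380,215,8,20); print('base',cv2.minAreaRect(a[:,:2].astype(np.float32)))
a=reg(205,195,270,255,12,24); print('board',cv2.minAreaRect(a[:,:2].astype(np.float32)),a[:,2].mean())
a=reg(205,195,270,255,27,40); print('boss',cv2.minEnclosingCircle(a[:,:2].astype(np.float32)),np.nanmedian(a,0))
a=reg(325,205,370,255,75,185); print('dome',cv2.minEnclosingCircle(a[:,:2].astype(np.float32)))
m=bot.camera_model('wrist'); print(np.array(m['world_from_camera']).round(3),m['intrinsics'])
E
```

```text
arm 387 [ 612.8 -164.5  177.4]
((594.0315551757812, -158.61376953125), (61.13853073120117, 178.6593780517578), 88.63349914550781)
lip/cheeks 127
[[ 652. -181.  186.]
 [ 645. -175.  190.]
 [ 646. -189.  187.]
 [ 643. -159.  186.]
 [ 641. -173.  186.]
 [ 641. -178.  186.]
 [ 638. -161.  186.]
 [ 638. -164.  187.]
 [ 638. -172.  187.]
 [ 637. -186.  188.]
 [ 635. -167.  187.]
 [ 635. -187.  186.]
 [ 632. -156.  188.]
 [ 632. -181.  187.]
 [ 629. -167.  186.]
 [ 629. -169.  188.]
 [ 629. -175.  187.]
 [ 629. -181.  188.]
 [ 626. -175.  186.]
 [ 566. -153.  202.]
 [ 563. -150.  199.]
 [ 563. -153.  203.]
 [ 563. -166.  203.]
 [ 560. -150.  200.]
 [ 560. -153.  203.]
 [ 560. -167.  200.]
 [ 558. -150.  200.]
 [ 558. -154.  193.]
 [ 559. -165.  188.]
 [ 557. -166.  201.]
 [ 555. -151.  195.]
 [ 556. -165.  192.]
 [ 555. -166.  201.]
 [ 554. -149.  187.]
 [ 552. -150.  198.]
 [ 553. -164.  195.]
 [ 552. -167.  199.]
 [ 549. -163.  202.]
 [ 549. -166.  203.]
 [ 548. -154.  188.]
 [ 548. -157.  187.]
 [ 548. -160.  187.]
 [ 544. -153.  198.]
 [ 544. -156.  198.]
 [ 544. -159.  195.]
 [ 544. -1
[... 1757 characters left out ...]
8), (168.51953125, 152.23033142089844), 88.4937973022461)
board ((538.7144165039062, 182.38792419433594), (150.51060485839844, 150.11375427246094), 2.019134521484375) 18.395378044421623
boss ((547.95361328125, 178.88499450683594), 90.3062744140625) [538.03139013 182.6732671   31.25999801]
dome ((523.072265625, -154.07530212402344), 58.08573913574219)
[[ 2.22000e-01 -9.28000e-01 -2.99000e-01  1.94015e+02]
 [-9.75000e-01 -2.12000e-01 -6.60000e-02 -4.95221e+02]
 [-2.00000e-03  3.07000e-01 -9.52000e-01  3.71425e+02]
 [ 0.00000e+00  0.00000e+00  0.00000e+00  1.00000e+00]] [[330.45504733   0.         279.75872319]
 [  0.         330.45504733 205.7191577 ]
 [  0.           0.           1.        ]]
```

Request:
{"api": "step_arm", "payload": {
  "targets": [
    [0, 27, 30, 8, -0.028],
    [0, 27, 30, 8, -0.028],
    [0, 27, 30, 8, -0.028],
    [0, 27, 30, 8, -0.028],
    [0, 27, 30, 8, -0.028],
    [0, 27, 30, 8, -0.028],
    [0, 27, 30, 8, -0.028],
    [0, 27, 30, 8, -0.028],
    [0, 27, 30, 8, -0.028],
    [0, 27, 30, 8, -0.028],
    [0, 27, 30, 8, -0.028],
    [0, 27, 30, 8, -0.028]
  ]
}}

```text
time_s: 1.6
tcp_pos: [440.6, -150.8, 304.0]
tcp_rot: [-0.0, 0.998, -0.057, -0.0]
ft_force: [0.5, 0.1, 0.0]
width: 85.0
```

Request:
{"api": "step_arm", "payload": {
  "targets": [
    [0, 0, 0, 0, 0],
    [0, 0, 0, 0, 0]
  ]
}}

```text
time_s: 1.85
tcp_pos: [439.7, -152.1, 303.7]
tcp_rot: [0.0, 0.998, -0.056, -0.001]
ft_force: [-0.1, -0.3, 0.1]
width: 85.4
```

```bash
python3 - <<'E'
from h import *
snap('wrist','w1'); cv2.imwrite('pics/w1x.png',cv2.resize(cv2.imread('pics/w1.png'),(800,600),interpolation=cv2.INTER_CUBIC))
E
```

```text
(no output)
```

View pics/w1x.png

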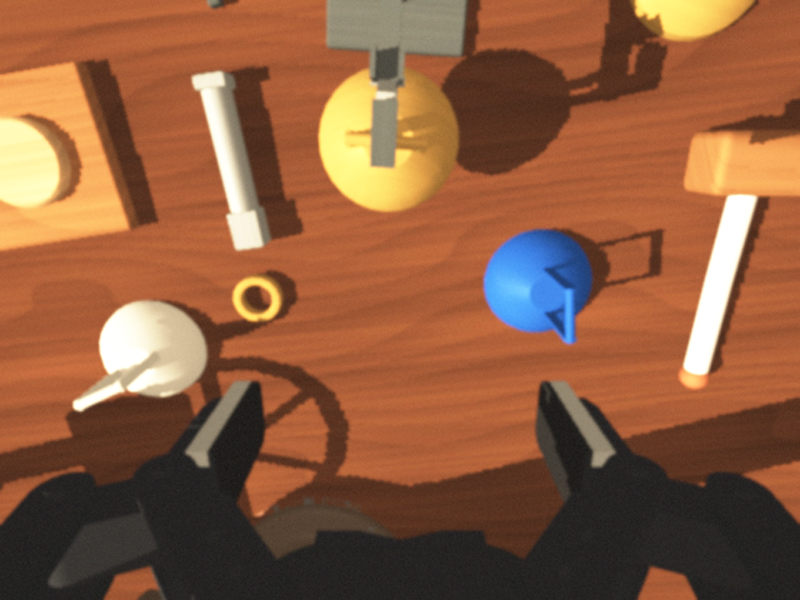

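```bash
python3 - <<'E'
from h import *
crop('w1',210,20,340,160,'w1c',4)
p,W=cloud('w1')
print(bot.camera_model('wrist')['world_from_camera'].__class__)
def reg(u0,v0,u1,v1,z0,z1):
    w=W[v0:v1,u0:u1].reshape(-1,3); return w[(w[:,2]>z0)&(w[:,2]<z1)]
a=reg(215,20,330,155,192,215); print('top parts',len(a)); 
r=cv2.minAreaRect(a[:,:2].astype(np.float32));print(r); c=a.mean(0); u,s,v=np.linalg.svd(a[:,:2]-c[:2]); print(c,v[0],np.arctan(v[0][1]/v[0][0]))
d=v[0]*np.sign(v[0][0]); t=(a[:,:2])@d; h=np.histogram(t,30); print(np.c_[h[1][:-1].round(1),h[0]].tolist())
n=np.array([-d[1],d[0]]); print('lateral',np.percentile(a[:,:2]@n,[2,50,98]))
# bar
b=reg(215,60,330,130,168,190); print('barpts',len(b)); t=b[:,:2]@d; l=b[:,:2]@n
print(np.c_[t,l,b[:,2]][::4].round(0).tolist())
# dome
g=reg(215,40,330,155,78,116)
x=np.c_[2*g,np.ones(len(g))]; 
# fit rings at heights
for z0 in (80,85,90,95,100,105):
    q=g[(g[:,2]>z0)&(g[:,2]<z0+5)]
    if len(q)>20:
        s=np.linalg.lstsq(np.c_[2*q[:,:2],np.ones(len(q))],(q[:,:2]**2).sum(1),rcond=None)[0]; print(z0,len(q),s[:2].round(1),np.sqrt(s[2]+s[0]**2+s[1]**2).round(1), 'along/lat',(s[:2]@d).round(1),(s[:2]@n).round(1))
E
```

```text
<class 'numpy.ndarray'>
top parts 1164
((536.8189086914062, -155.50314331054688), (17.93083953857422, 60.89674758911133), 80.75323486328125)
[ 531.81314303 -154.40536796  198.56224454] [-0.98631404  0.16487756] -0.16563386982715056
[[524.7, 48.0], [526.7, 50.0], [528.7, 47.0], [530.8, 49.0], [532.8, 50.0], [534.8, 49.0], [536.9, 50.0], [538.9, 50.0], [540.9, 51.0], [542.9, 52.0], [545.0, 53.0], [547.0, 53.0], [549.0, 51.0], [551.1, 52.0], [553.1, 52.0], [555.1, 53.0], [557.2, 56.0], [559.2, 33.0], [561.2, 38.0], [563.3, 27.0], [565.3, 0.0], [567.3, 0.0], [569.3, 25.0], [571.4, 24.0], [573.4, 30.0], [575.4, 26.0], [577.5, 24.0], [579.5, 23.0], [581.5, 24.0], [583.6, 24.0]]
lateral [-73.03070781 -64.5522065  -56.53066957]
barpts 470
[[567.0, -60.0, 186.0], [567.0, -63.0, 185.0], [567.0, -66.0, 186.0], [567.0, -70.0, 186.0], [569.0, -74.0, 170.0], [566.0, -63.0, 189.0], [566.0, -66.0, 189.0], [567.0, -70.0, 186.0], [566.0, -70.0, 174.0], [565.0, -70.0, 175.0], [564.0, -70.0, 173.0], [562.0, -70.0, 173.0], [543.0, -43.0, 180.0], [542.0, -42.0, 179.0], [543.0, -45.0, 178.0], [543.0, -48.0
[... 1958 characters left out ...]
80.0], [537.0, -81.0, 179.0], [537.0, -84.0, 180.0], [537.0, -88.0, 180.0], [535.0, -73.0, 179.0], [536.0, -76.0, 180.0], [536.0, -79.0, 179.0], [536.0, -83.0, 181.0], [536.0, -86.0, 180.0], [536.0, -89.0, 181.0], [535.0, -75.0, 178.0], [535.0, -79.0, 178.0], [535.0, -83.0, 180.0], [535.0, -86.0, 181.0], [535.0, -89.0, 179.0], [534.0, -87.0, 178.0], [534.0, -87.0, 179.0], [526.0, -71.0, 180.0]]
80 136 [ 520.6 -152.8] 53.5 along/lat 538.6 -64.9
85 281 [ 520.6 -152.8] 51.8 along/lat 538.7 -64.9
90 766 [ 520.6 -152.8] 49.3 along/lat 538.7 -64.9
95 747 [ 520.5 -152.8] 45.6 along/lat 538.6 -64.9
100 767 [ 520.6 -152.7] 41.6 along/lat 538.6 -64.8
105 1626 [ 520.7 -152.8] 35.5 along/lat 538.7 -64.8
```

View pics/w1c.png

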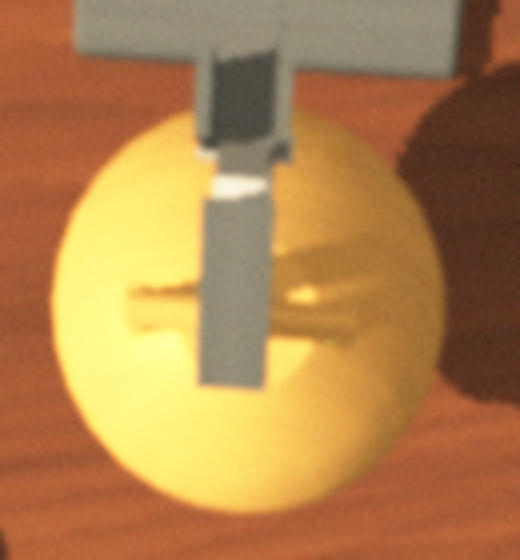

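```bash
python3 - <<'E'
from h import *
p,W=cloud('w1')
w=W[20:155,215:330].reshape(-1,3); 
a=w[(w[:,2]>193)&(w[:,2]<215)][:,:2]
d=np.array([.986,-.165]); 
lip=a[a@d<559]; print('lip rect',cv2.minAreaRect(lip.astype(np.float32)))
c=lip.mean(0); v=np.linalg.svd(lip-c)[2][0]; print('lip yaw',np.arctan(v[1]/v[0]))
n=np.array([.165,.986])
b=w[(w[:,2]>177)&(w[:,2]<184)]; l=b[:,:2]@n; t=b[:,:2]@d
b=b[(abs(l+65)<26)&(abs(l+65)>9)&(abs(t-539)<6)][:,:2]
v=np.linalg.svd(b-b.mean(0))[2][0]; print('bar yaw',np.arctan2(-v[0]*np.sign(v[1]),abs(v[1])),b.mean(0), len(b))
ww=W[0:40,200:360].reshape(-1,3); g=ww[(ww[:,2]>8)&(ww[:,2]<16)]
r=[]
print(bot.state()['tcp_pos'],bot.state()['tcp_rot'])
E
```

```text
lip rect ((523.8726806640625, -152.9784393310547), (14.16840648651123, 34.48100662231445), 80.20306396484375)
lip yaw -0.17389593121687363
bar yaw -0.18243993609058828 [ 520.41421872 -153.56228724] 384
[ 439.43351723 -152.3538434   303.74720801] [ 1.21424547e-05  9.98390596e-01 -5.67099385e-02 -4.48098852e-04]
```

Request:
{"api": "step_arm", "payload": {
  "targets": [
    [0, 20, 0, -10, -0.02],
    [0, 20, -0.5, -15, -0.02],
    [0, 20, -0.5, -25, -0.02],
    [0, 20.5, 0, -30, 0],
    [0, 0, 0, 0, 0]
  ]
}}

```text
time_s: 2.52
tcp_pos: [520.4, -152.8, 219.8]
tcp_rot: [-0.001, 0.996, -0.087, -0.003]
ft_force: [-1.2, 0.3, -0.4]
width: 85.6
```

```bash
python3 - <<'E'
from h import *
s=bot.state(); print(s['tcp_pos'],2*np.arctan2(s['tcp_rot'][2],s['tcp_rot'][1]))
snap('wrist','w2'); cv2.imwrite('pics/w2x.png',cv2.resize(cv2.imread('pics/w2.png'),(800,600),interpolation=cv2.INTER_CUBIC))
E
```

```text
[ 520.38376785 -152.77252943  219.77395522] -0.17353301819927788
```

View pics/w2x.png

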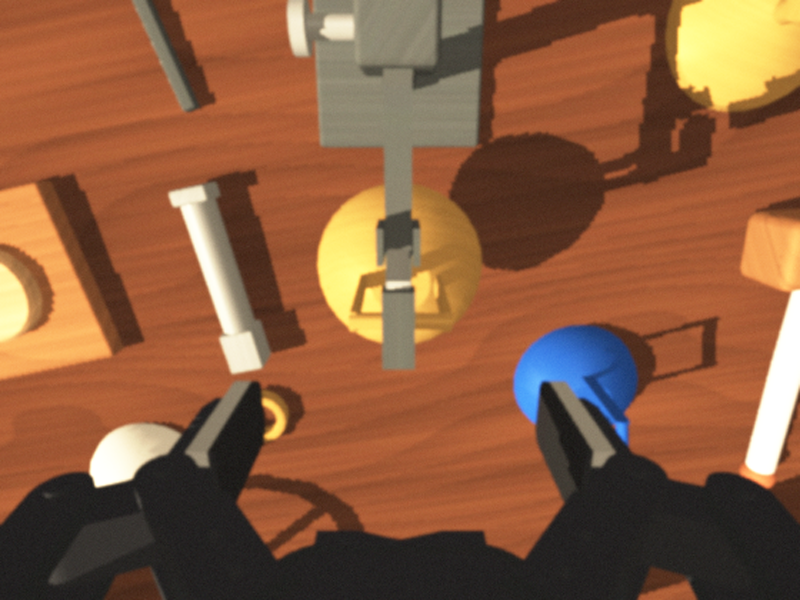

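Request:
{"api": "step_arm", "payload": {
  "targets": [
    [0, 0, 0, 0, 0]
  ]
}}

```text
time_s: 2.7
tcp_pos: [520.5, -153.2, 224.8]
tcp_rot: [0.0, 0.996, -0.087, 0.0]
ft_force: [-0.5, 0.3, 1.0]
width: 85.6
```

Request:
{"api": "step_arm", "payload": {
  "targets": [
    [0, 0, 0, -8, 0],
    [0, 0, 0, -12, 0],
    [0, 0, 0, -15, 0],
    [0, 0, 0, -15, 0],
    [0, 0, 0, -12, 0],
    [0, 0, 0, -9, 0],
    [0, 0, 0, -5, 0],
    [0, 0, 0, -2, 0],
    [0, 0, 0, 0, 0],
    [0, 0, 0, 0, 0]
  ]
}}

```text
time_s: 3.95
tcp_pos: [520.7, -153.1, 146.5]
tcp_rot: [0.0, 0.996, -0.086, 0.0]
ft_force: [0.3, -0.1, 0.4]
width: 85.3
```

```bash
python3 - <<'E'
from h import *
snap('wrist','w3'); cv2.imwrite('pics/w3x.png',cv2.resize(cv2.imread('pics/w3.png'),(800,600),interpolation=cv2.INTER_CUBIC))
snap('side','s3'); crop('s3',220,120,380,240,'s3c',5)
E
```

```text
(no output)
```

View pics/w3x.png

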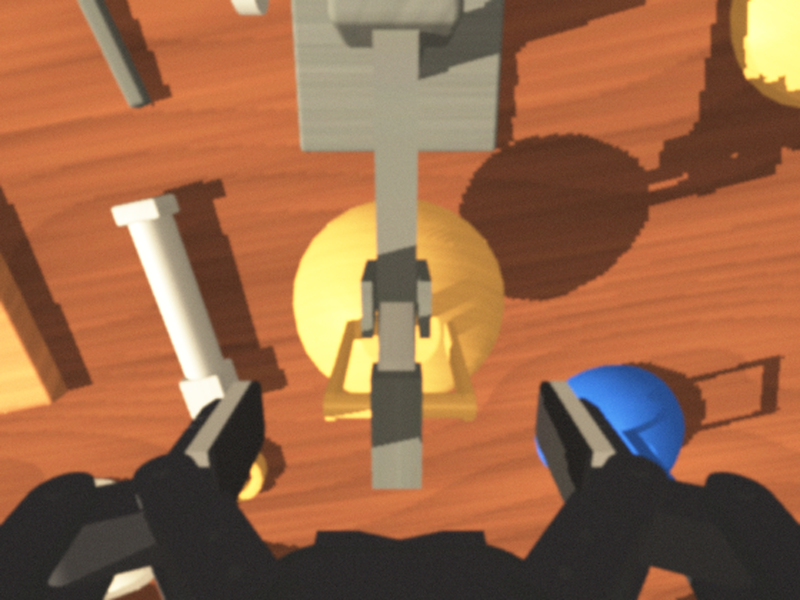

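View pics/s3c.png

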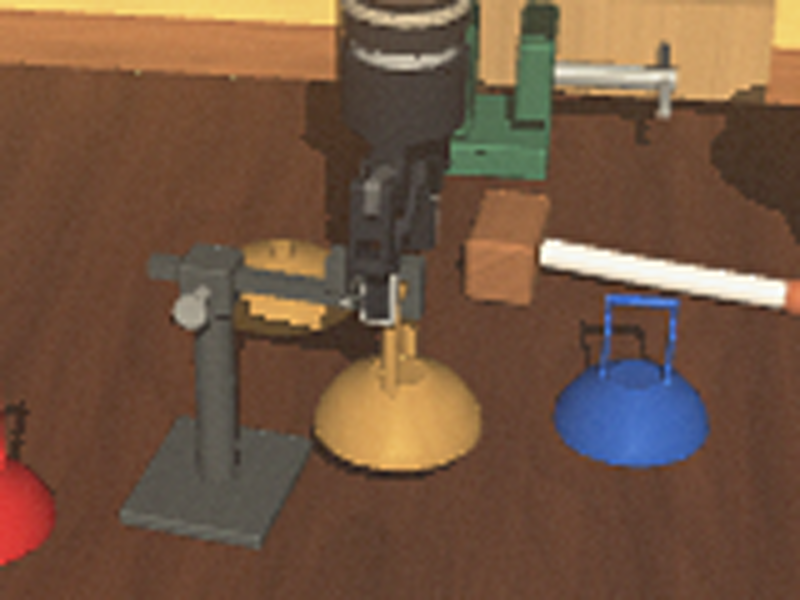

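```bash
python3 - <<'E'
from h import *
p,d,K,T=load('s3'); Ti=np.linalg.inv(T)
dd=np.array([.985,-.173]);n=np.array([.173,.985])
def pr(x,y,z):
    q=Ti@np.array([x,y,z,1]); u=K@q[:3]; return ((u[:2]/u[2]-[220,120])*5).round(0)
c=np.array([520.6,-153])
for a,l,z in ((-11,43,159),(11,43,159),(0,24,165),(0,24,179),(0,24,120)): print(a,l,z,pr(*(c+a*dd+l*n),z))
E
```

```text
-11 43 159 [397. 352.]
11 43 159 [362. 346.]
0 24 165 [388. 325.]
0 24 179 [388. 305.]
0 24 120 [387. 385.]
```

```bash
python3 - <<'E'
from h import *
p,W=cloud('s3')
for v in range(172,192): print(v,[tuple(W[v,u].round(0).astype(int)) for u in (293,296,298,300)])
crop('s3',270,140,330,200,'s3d',10)
E
```

```text
172 [(np.int64(535), np.int64(-79), np.int64(240)), (np.int64(526), np.int64(-76), np.int64(242)), (np.int64(521), np.int64(-96), np.int64(231)), (np.int64(520), np.int64(-149), np.int64(200))]
173 [(np.int64(535), np.int64(-79), np.int64(237)), (np.int64(525), np.int64(-76), np.int64(239)), (np.int64(521), np.int64(-86), np.int64(234)), (np.int64(520), np.int64(-146), np.int64(198))]
174 [(np.int64(535), np.int64(-80), np.int64(233)), (np.int64(525), np.int64(-76), np.int64(236)), (np.int64(521), np.int64(-93), np.int64(226)), (np.int64(519), np.int64(-142), np.int64(197))]
175 [(np.int64(536), np.int64(-99), np.int64(218)), (np.int64(526), np.int64(-80), np.int64(230)), (np.int64(522), np.int64(-101), np.int64(218)), (np.int64(519), np.int64(-141), np.int64(194))]
176 [(np.int64(537), np.int64(-102), np.int64(213)), (np.int64(527), np.int64(-94), np.int64(218)), (np.int64(522), np.int64(-104), np.int64(213)), (np.int64(520), np.int64(-155), np.int64(182))]
177 [(np.int64(536), np.int64(-100), np.int64(211)), (np.int64(528), np.int64(-102), np.int64(210)), (np.int64(522), np.int64(-
[... 2101 characters left out ...]
 np.int64(152)), (np.int64(524), np.int64(-132), np.int64(152)), (np.int64(520), np.int64(-171), np.int64(128))]
189 [(np.int64(562), np.int64(-360), np.int64(0)), (np.int64(529), np.int64(-129), np.int64(150)), (np.int64(523), np.int64(-127), np.int64(151)), (np.int64(521), np.int64(-177), np.int64(120))]
190 [(np.int64(561), np.int64(-356), np.int64(-2)), (np.int64(529), np.int64(-126), np.int64(148)), (np.int64(523), np.int64(-131), np.int64(145)), (np.int64(521), np.int64(-173), np.int64(118))]
191 [(np.int64(544), np.int64(-183), np.int64(107)), (np.int64(529), np.int64(-127), np.int64(144)), (np.int64(523), np.int64(-131), np.int64(142)), (np.int64(520), np.int64(-169), np.int64(118))]
```

View pics/s3d.png

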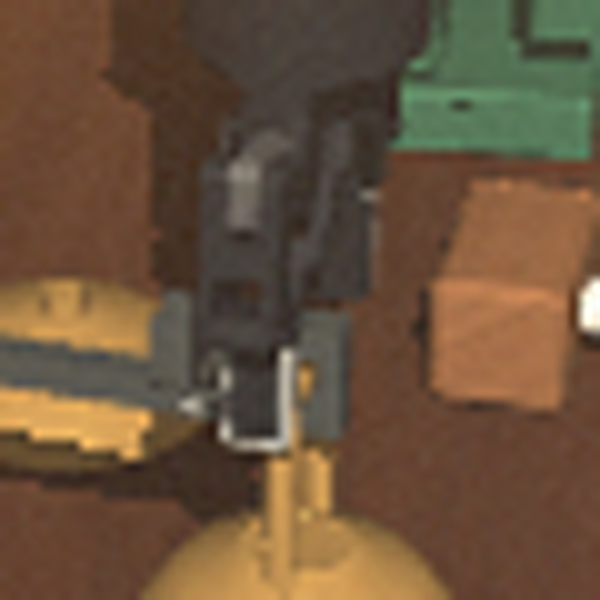

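```bash
python3 - <<'E'
from h import *
p,W=cloud('w3')
for v in range(264,330,4): print(v,[tuple(int(t) for t in np.nan_to_num(W[v,u])) for u in (150,160,168,174,178,182)])
E
```

```text
264 [(473, -19, 27), (464, -21, 11), (457, -22, -2), (456, -29, -1), (455, -33, -1), (454, -37, -2)]
268 [(469, -18, 27), (461, -20, 13), (541, -109, 186), (540, -111, 185), (540, -113, 185), (450, -36, 0)]
272 [(464, -16, 26), (541, -106, 189), (541, -110, 190), (540, -112, 190), (538, -112, 185), (536, -112, 181)]
276 [(460, -14, 25), (541, -108, 192), (540, -111, 193), (539, -113, 192), (536, -112, 186), (534, -112, 182)]
280 [(538, -101, 189), (540, -109, 195), (540, -112, 195), (538, -113, 192), (535, -112, 187), (532, -112, 182)]
284 [(538, -102, 192), (541, -110, 199), (540, -113, 198), (536, -112, 191), (533, -112, 188), (531, -112, 183)]
288 [(541, -107, 201), (540, -111, 202), (538, -113, 199), (535, -112, 193), (532, -112, 189), (529, -111, 184)]
292 [(540, -108, 204), (540, -112, 204), (537, -112, 200), (533, -112, 194), (530, -111, 189), (527, -111, 184)]
296 [(541, -109, 207), (540, -113, 207), (535, -112, 199), (532, -112, 194), (529, -111, 190), (526, -111, 185)]
300 [(540, -109, 208), (539, -113, 208), (534, -112, 201), (531, -112, 195), (527, -111, 190), (524, -110, 185)]
304 [(541, -111, 212), (538, -112, 208), (533, -112, 202), (529, -111, 195), (526, -111, 191), (522, -110, 185)]
308 [(541, -112, 215), (537, -113, 209), (531, -112, 202), (527, -111, 195), (525, -111, 192), (521, -110, 186)]
312 [(540, -112, 216), (534, -112, 208), (530, -111, 202), (525, -110, 196), (522, -110, 191), (519, -110, 187)]
316 [(540, -113, 218), (534, -112, 210), (528, -111, 202), (524, -110, 197), (522, -110, 193), (392, -20, -1)]
320 [(538, -113, 218), (532, -112, 210), (528, -111, 204), (522, -110, 197), (519, -109, 192), (390, -21, 2)]
324 [(536, -112, 218), (531, -111, 211), (526, -110, 203), (521, -109, 197), (392, -20, 11), (388, -22, 7)]
328 [(535, -112, 218), (530, -111, 211), (524, -110, 204), (519, -109, 198), (387, -18, 11), (385, -22, 10)]
```

```bash
python3 - <<'E'
from h import *
p,W=cloud('w3')
for v in range(330,420,8): print(v,[tuple(int(t) for t in np.nan_to_num(W[v,u])) for u in (100,130,200,240,280,320)])
w=W[250:,140:200].reshape(-1,3); w=w[(w[:,2]>120)&(w[:,1]>-125)&(w[:,1]<-60)]; print(np.percentile(w[:,2],[0,1,5]))
E
```

```text
330 [(543, -102, 226), (541, -111, 226), (370, -35, -1), (363, -80, 0), (512, -152, 199), (347, -169, -2)]
338 [(542, -103, 230), (541, -112, 230), (360, -33, 0), (351, -77, -2), (508, -151, 199), (336, -167, -1)]
346 [(543, -106, 234), (541, -114, 233), (349, -30, -1), (341, -75, -1), (334, -121, 0), (325, -166, -1)]
354 [(542, -106, 236), (541, -115, 236), (338, -27, -1), (330, -73, -1), (321, -118, -2), (314, -164, -1)]
362 [(536, -103, 232), (545, -120, 245), (326, -24, -2), (318, -70, -2), (311, -117, -1), (302, -163, -2)]
370 [(534, -102, 233), (544, -121, 247), (315, -21, -1), (307, -68, -1), (300, -115, 0), (291, -161, -1)]
378 [(531, -101, 233), (544, -122, 249), (303, -18, -2), (534, -145, 243), (531, -155, 242), (530, -165, 243)]
386 [(528, -100, 232), (544, -122, 251), (292, -15, -2), (534, -145, 246), (533, -155, 246), (530, -165, 245)]
394 [(525, -99, 233), (544, -124, 254), (536, -137, 249), (535, -146, 249), (532, -155, 248), (531, -165, 248)]
402 [(312, 90, 21), (543, -124, 255), (542, -140, 257), (534, -146, 250), (532, -155, 250), (532, -164, 251)]
410 [(276, 115, -1), (544, -126, 258), (543, -141, 259), (534, -146, 253), (533, -155, 253), (531, -164, 252)]
418 [(264, 119, 0), (539, -123, 255), (543, -141, 261), (534, -146, 254), (533, -155, 255), (530, -164, 254)]
[180.30926823 182.85281047 186.06332269]
```

Both the wrist and side depth put the open fingertips about 34 mm above the reported TCP, and the body underside about 95 mm above it. I'll go 21 mm lower so the pads cover the legs from about z = 152, which still leaves the body clear of the nose.

Request:
{"api": "step_arm", "payload": {
  "targets": [
    [0, 0, 0, -5, 0],
    [0, 0, 0, -6, 0],
    [0, 0, 0, -6, 0],
    [0, 0, 0, -4, 0],
    [0, 0, 0, 0, 0],
    [0.2, 0, 0, 0, 0],
    [0.3, 0, 0, 0, 0],
    [0.3, 0, 0, 0, 0]
  ],
  "grip_force": 30
}}

```text
time_s: 5.05
tcp_pos: [520.6, -153.0, 125.3]
tcp_rot: [0.0, 0.996, -0.087, 0.0]
ft_force: [0.6, -0.9, 0.1]
width: 60.0
```

```bash
python3 - <<'E'
from h import *
snap('wrist','w4'); cv2.imwrite('pics/w4x.png',cv2.resize(cv2.imread('pics/w4.png'),(800,600),interpolation=cv2.INTER_CUBIC))
snap('side','s4'); crop('s4',270,140,330,200,'s4d',10)
E
```

```text
(no output)
```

View pics/w4x.png

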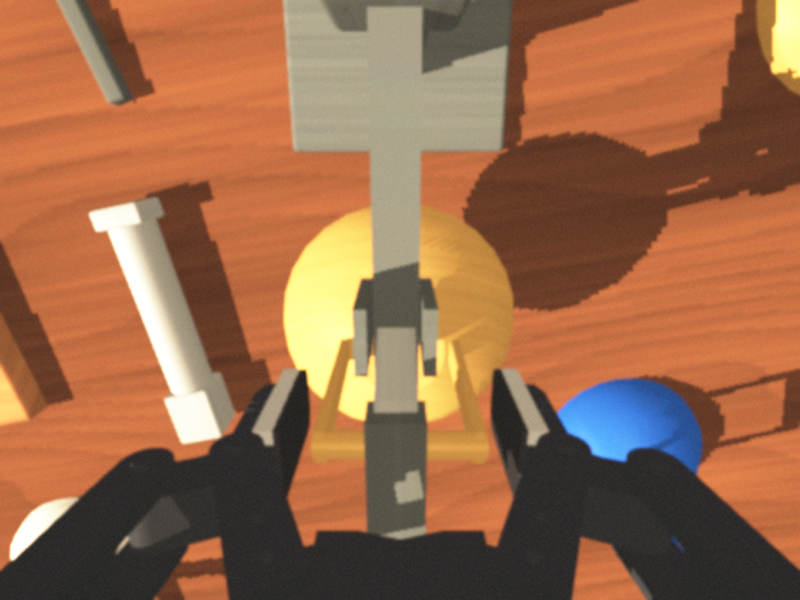

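View pics/s4d.png

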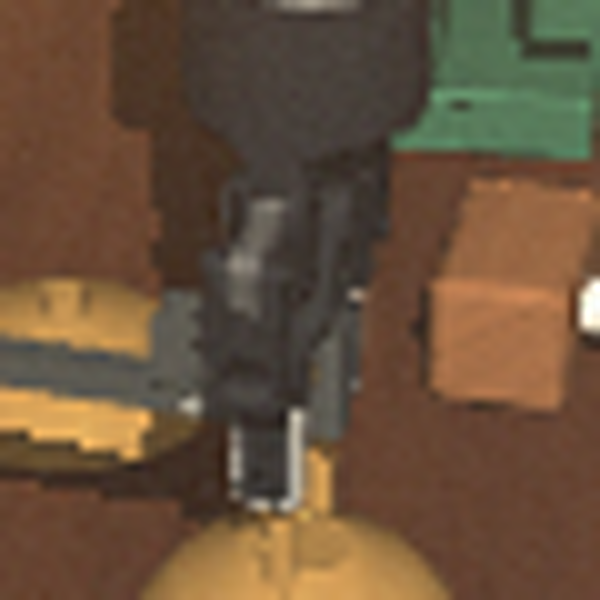

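Request:
{"api": "step_arm", "payload": {
  "targets": [
    [0.4, 0, 0, 0, 0],
    [0.45, 0, 0, 0, 0],
    [0.5, 0, 0, 0, 0],
    [0.6, 0, 0, 0, 0],
    [0.8, 0, 0, 0, 0],
    [1, 0, 0, 0, 0],
    [1, 0, 0, 0, 0]
  ],
  "grip_force": 30
}}

```text
time_s: 6.02
tcp_pos: [520.5, -152.9, 125.2]
tcp_rot: [-0.0, 0.996, -0.086, 0.0]
ft_force: [-0.8, 1.8, 2.9]
width: 47.8
```

```bash
python3 - <<'E'
from h import *
s=bot.state(); print(s['tcp_pos'],s['ft_force'],s['ft_torque'],s['width'])
snap('wrist','w5'); cv2.imwrite('pics/w5x.png',cv2.resize(cv2.imread('pics/w5.png'),(800,600),interpolation=cv2.INTER_CUBIC))
E
```

```text
[ 520.54679223 -152.91482803  125.23202012] [-0.79709237  1.80480763  2.85015908] [0.27295185 0.15824847 0.01568224] 47.766686568733284
```

View pics/w5x.png

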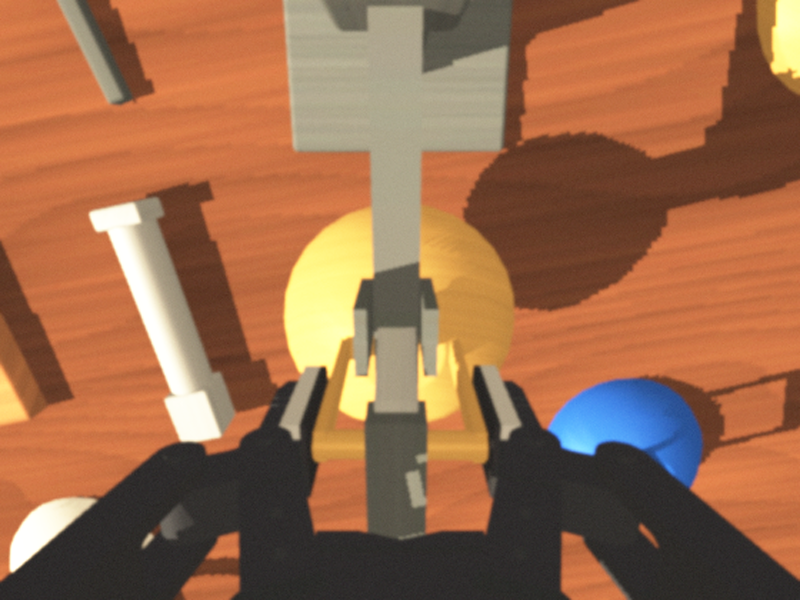

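Request:
{"api": "step_arm", "payload": {
  "targets": [
    [1, 0, 0, 0, 0],
    [1, 0, 0, 0, 0],
    [1, 0, 0, 1.5, 0],
    [1, 0, 0, 2, 0],
    [1, 0, 0, 0.5, 0],
    [1, 0, 0, 0, 0]
  ],
  "grip_force": 80
}}

```text
time_s: 6.82
tcp_pos: [520.4, -153.1, 128.8]
tcp_rot: [0.0, 0.996, -0.087, -0.0]
ft_force: [-0.3, -0.1, -2.5]
width: 46.6
```

```bash
python3 - <<'E'
from h import *
s=bot.state(); print(s['tcp_pos'],s['ft_force'],s['ft_torque'],s['width'])
E
```

```text
[ 520.38561278 -153.05730531  128.78153337] [-0.28878888 -0.09121951 -2.4724209 ] [-0.0333798  -0.02651086 -0.0229778 ] 46.60587146749896
```

Request:
{"api": "step_arm", "payload": {
  "targets": [
    [1, 3.94, -0.69, 0, 0],
    [1, 4.93, -0.87, 0, 0],
    [1, 4.93, -0.87, 0, 0],
    [1, 1.97, -0.35, 0, 0],
    [1, 0, 0, 0, 0]
  ]
}}

```text
time_s: 7.45
tcp_pos: [536.4, -155.8, 129.0]
tcp_rot: [-0.0, 0.996, -0.086, -0.0]
ft_force: [0.2, 0.3, -3.9]
width: 46.9
```

Request:
{"api": "step_arm", "payload": {
  "targets": [
    [1, 1.97, -0.35, 0, 0],
    [1, 0, 0, 0, 0]
  ]
}}

```text
time_s: 7.7
tcp_pos: [538.3, -156.1, 129.1]
tcp_rot: [-0.0, 0.996, -0.087, 0.0]
ft_force: [0.0, 0.4, -3.6]
width: 46.4
```

Request:
{"api": "step_arm", "payload": {
  "targets": [
    [1, 1.97, -0.35, 0, 0],
    [1, 0, 0, 0, 0]
  ]
}}

```text
time_s: 7.95
tcp_pos: [540.3, -156.5, 129.1]
tcp_rot: [0.0, 0.996, -0.086, 0.0]
ft_force: [-1.4, 0.4, -2.6]
width: 46.3
```

Request:
{"api": "step_arm", "payload": {
  "targets": [
    [1, 1.48, -0.26, 0, 0],
    [1, 0, 0, 0, 0]
  ]
}}

```text
time_s: 8.2
tcp_pos: [541.8, -156.8, 129.1]
tcp_rot: [0.0, 0.996, -0.086, 0.0]
ft_force: [-0.5, 0.6, -2.8]
width: 46.9
```

Request:
{"api": "step_arm", "payload": {
  "targets": [
    [1, 1.48, -0.26, 0, 0],
    [1, 0, 0, 0, 0]
  ]
}}

```text
time_s: 8.45
tcp_pos: [542.5, -156.9, 128.8]
tcp_rot: [-0.0, 0.996, -0.087, -0.001]
ft_force: [-4.2, 0.3, -2.9]
width: 46.3
```

Request:
{"api": "step_arm", "payload": {
  "targets": [
    [1, 0.99, -0.17, 0, 0],
    [1, 0, 0, 0, 0]
  ]
}}

```text
time_s: 8.7
tcp_pos: [543.7, -157.1, 129.0]
tcp_rot: [-0.0, 0.996, -0.087, -0.0]
ft_force: [-4.9, 1.2, -1.3]
width: 46.5
```

Request:
{"api": "step_arm", "payload": {
  "targets": [
    [1, 0.99, -0.17, 0, 0],
    [1, 0, 0, 0, 0]
  ]
}}

```text
time_s: 8.95
tcp_pos: [544.7, -157.2, 129.0]
tcp_rot: [-0.0, 0.996, -0.087, -0.0]
ft_force: [-5.7, 1.6, -0.9]
width: 47.0
```

Request:
{"api": "step_arm", "payload": {
  "targets": [
    [1, 0.98, -0.17, 0, 0],
    [1, 0, 0, 0, 0]
  ]
}}

```text
time_s: 9.2
tcp_pos: [545.5, -157.4, 129.1]
tcp_rot: [-0.0, 0.996, -0.087, -0.001]
ft_force: [-4.6, 0.9, -1.6]
width: 46.2
```

Request:
{"api": "step_arm", "payload": {
  "targets": [
    [1, 0.98, -0.17, 0, 0],
    [1, 0, 0, 0, 0]
  ]
}}

```text
time_s: 9.45
tcp_pos: [546.4, -157.6, 129.2]
tcp_rot: [-0.0, 0.996, -0.087, -0.001]
ft_force: [-6.8, 1.7, -0.2]
width: 46.8
```

Request:
{"api": "step_arm", "payload": {
  "targets": [
    [1, 0.59, -0.1, 0, 0],
    [1, 0, 0, 0, 0]
  ]
}}

```text
time_s: 9.7
tcp_pos: [546.8, -157.6, 129.3]
tcp_rot: [-0.0, 0.996, -0.087, -0.001]
ft_force: [-6.7, 2.4, -0.4]
width: 46.9
```

```bash
python3 - <<'E'
from h import *
snap('wrist','w6'); crop('w6',180,150,390,360,'w6c',3)
for i in range(3):
    s=bot.state(); print(s['tcp_pos'],s['ft_force'],s['ft_torque'])
    
snap('side','s6'); crop('s6',240,140,340,230,'s6d',7)
E
```

```text
[ 546.83131552 -157.62979803  129.25445227] [-6.46145038  2.06006237 -0.62501008] [ 2.32807168e-01  1.28969560e+00 -7.58864438e-04]
[ 546.83131552 -157.62979803  129.25445227] [-6.46145038  2.06006237 -0.62501008] [ 2.32807168e-01  1.28969560e+00 -7.58864438e-04]
[ 546.83131552 -157.62979803  129.25445227] [-6.46145038  2.06006237 -0.62501008] [ 2.32807168e-01  1.28969560e+00 -7.58864438e-04]
```

View pics/w6c.png

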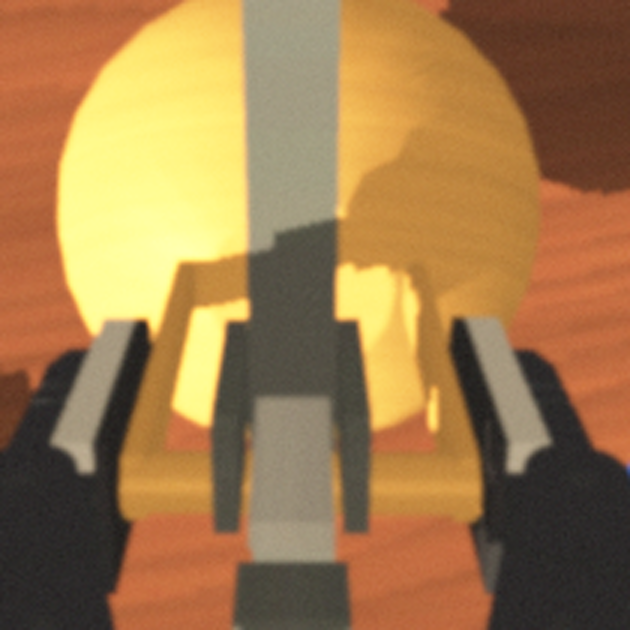

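View pics/s6d.png

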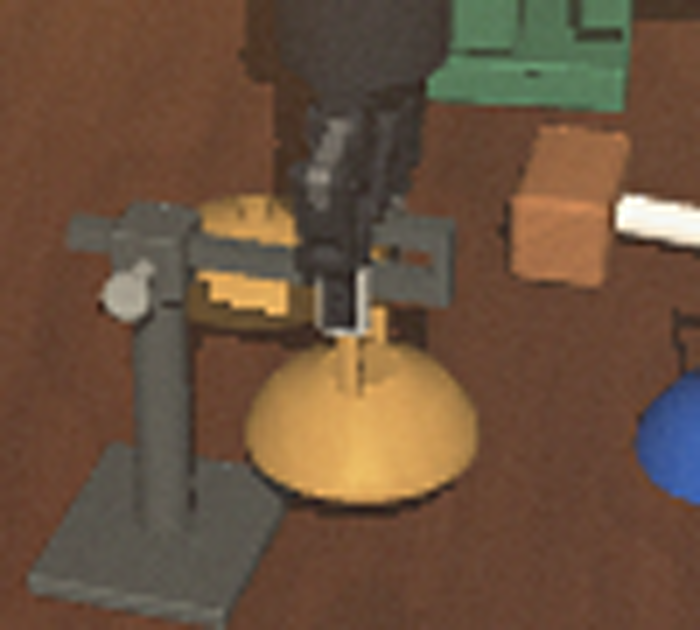

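Request:
{"api": "step_arm", "payload": {
  "targets": [
    [1, 0.59, -0.1, 0, 0],
    [1, 0, 0, 0, 0]
  ]
}}

```text
time_s: 10.05
tcp_pos: [547.4, -157.7, 129.3]
tcp_rot: [-0.0, 0.996, -0.087, -0.001]
ft_force: [-7.8, 1.5, 0.9]
width: 46.9
```

Request:
{"api": "step_arm", "payload": {
  "targets": [
    [1, 0.59, -0.1, 0, 0],
    [1, 0, 0, 0, 0]
  ]
}}

```text
time_s: 10.3
tcp_pos: [547.7, -157.8, 129.4]
tcp_rot: [-0.0, 0.996, -0.087, -0.001]
ft_force: [-8.9, 2.2, 2.0]
width: 46.4
```

```bash
python3 - <<'E'
from h import *
s=bot.state(); print(s['ft_force'],s['ft_torque'])
snap('wrist','w7'); crop('w7',180,150,390,360,'w7c',3)
for t in ('w5','w7'):
    p,W=cloud(t); w=W[250:345,180:390].reshape(-1,3); d=np.array([.985,-.173]);n=np.array([.173,.985])
    T=w[:,:2]@d; L=w[:,:2]@n
    L0=-61.
    L0=np.array([520.6,-152.9])@n
    m=(w[:,2]>172)&(w[:,2]<196)&(abs(L-L0)<19)&(abs(L-L0)>11); q=w[m]; 
    print(t,len(q)); 
    for sgn in (1,-1):
        k=m&((L-L0)*sgn>0); print(sgn,np.percentile(T[k],[3,50,97]).round(1),np.percentile(w[k,2],[50,80,97]).round(1))
    # lip & cheeks
    k=(w[:,2]>193)&(w[:,2]<212)&(abs(L-L0)<7)&(T<562); print('lip end',np.percentile(T[k],[0,50,99.5]).round(1))
    k=(w[:,2]>190)&(w[:,2]<207)&(abs(L-L0)<10.5)&(abs(L-L0)>7.5)&(T>562); print('cheek',np.percentile(T[k],[1,3,50,97]).round(1) if k.any() else None)
p,W=cloud('w7')
for tt in ('w5','w7'):
  p,W=cloud(tt); w=W[80:330,180:390].reshape(-1,3); 
  for z0 in (85,95,105):
    q=w[(w[:,2]>z0)&(w[:,2]<z0+4)]; s=np.linalg.lstsq(np.c_[2*q[:,:2],np.ones(len(q))],(q[:,:2]**2).sum(1),rcond=None)[0]; print(tt,z0,len(q),s[:2].round(1),(s[:2]@d).round(1),np.sqrt(s[2]+s[0]**2+s[1]**2).round(1))
E
```

```text
[-8.89435058  2.17421981  2.00973619] [ 0.30104014  1.52589948 -0.04927538]
w5 861
1 [537.5 541.8 543.8] [180.1 181.  181.6]
-1 [536.8 541.5 543.5] [179.9 180.9 181.6]
lip end [541.1 553.7 561.8]
cheek [570.6 571.  573.3 575.5]
w7 863
1 [565.  569.4 571.4] [184.  184.8 185.6]
-1 [564.2 569.  571.1] [183.9 184.7 185.4]
lip end [561.  561.1 561.5]
cheek [571.1 571.5 581.  586.8]
w5 85 381 [ 521.  -152.9] 539.6 52.0
w5 95 1147 [ 520.8 -152.8] 539.5 45.8
w5 105 2566 [ 521.2 -152.9] 539.8 36.0
w7 85 311 [ 548.1 -157.8] 567.2 53.2
w7 95 1198 [ 548.1 -157.8] 567.2 48.7
w7 105 1256 [ 548.2 -157.8] 567.3 40.9
```

View pics/w7c.png

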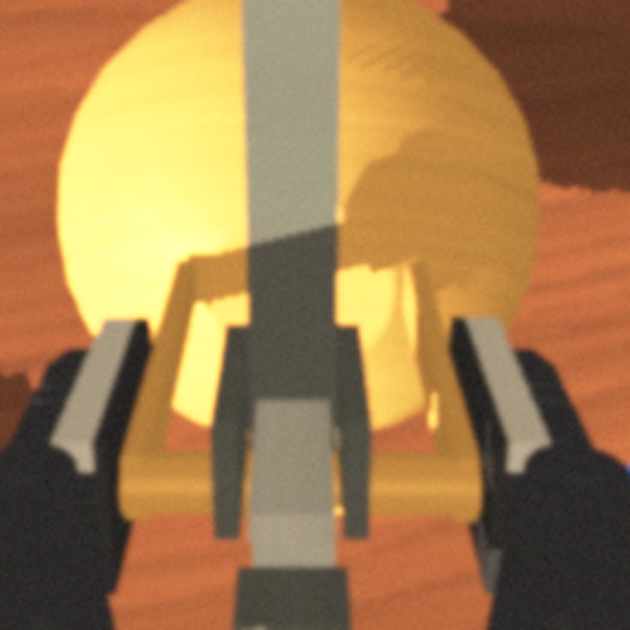

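Request:
{"api": "step_arm", "payload": {
  "targets": [
    [1, 0.5, -0.09, 0, 0],
    [1, 0, 0, 0, 0]
  ]
}}

```text
time_s: 10.6
tcp_pos: [547.8, -157.8, 129.3]
tcp_rot: [-0.0, 0.996, -0.087, -0.001]
ft_force: [-9.6, 1.9, 2.6]
width: 46.3
```

Request:
{"api": "step_arm", "payload": {
  "targets": [
    [1, 0.39, -0.07, 0, 0],
    [1, 0, 0, 0, 0]
  ]
}}

```text
time_s: 10.85
tcp_pos: [547.8, -157.8, 129.3]
tcp_rot: [-0.0, 0.996, -0.087, -0.002]
ft_force: [-11.4, 1.5, 3.6]
width: 46.2
```

Request:
{"api": "step_arm", "payload": {
  "targets": [
    [1, 0, 0, 0, 0],
    [1, 0, 0, 0, 0],
    [1, 0, 0, 1.5, 0]
  ]
}}

```text
time_s: 11.22
tcp_pos: [547.6, -157.7, 129.6]
tcp_rot: [-0.0, 0.996, -0.087, -0.002]
ft_force: [-7.5, 1.1, -8.4]
width: 46.3
```

Request:
{"api": "step_arm", "payload": {
  "targets": [
    [1, 0, 0, 1.5, 0],
    [1, 0, 0, 1.5, 0]
  ]
}}

```text
time_s: 11.48
tcp_pos: [547.6, -157.6, 131.8]
tcp_rot: [-0.0, 0.996, -0.087, -0.003]
ft_force: [-7.2, 2.1, -9.1]
width: 46.6
```

Request:
{"api": "step_arm", "payload": {
  "targets": [
    [1, 0, 0, 2, 0],
    [1, 0, 0, 2, 0]
  ]
}}

```text
time_s: 11.72
tcp_pos: [547.6, -157.7, 135.8]
tcp_rot: [-0.0, 0.996, -0.087, -0.003]
ft_force: [-6.6, 0.7, -7.6]
width: 46.7
```

Request:
{"api": "step_arm", "payload": {
  "targets": [
    [1, 0.3, -0.05, 1.5, 0],
    [1, 0, 0, 2, 0]
  ]
}}

```text
time_s: 11.98
tcp_pos: [547.7, -157.7, 139.1]
tcp_rot: [-0.0, 0.996, -0.087, -0.003]
ft_force: [-7.3, 0.9, -8.3]
width: 46.7
```

Request:
{"api": "step_arm", "payload": {
  "targets": [
    [1, 0, 0, 2, 0],
    [1, 0, 0, 2, 0]
  ]
}}

```text
time_s: 12.22
tcp_pos: [547.6, -157.7, 143.1]
tcp_rot: [-0.0, 0.996, -0.087, -0.003]
ft_force: [-8.1, 1.0, -8.4]
width: 46.6
```

Request:
{"api": "step_arm", "payload": {
  "targets": [
    [1, 0, 0, 2, 0],
    [1, 0, 0, 2, 0]
  ]
}}

```text
time_s: 12.48
tcp_pos: [548.6, -157.8, 147.8]
tcp_rot: [-0.0, 0.996, -0.087, -0.002]
ft_force: [-4.1, 0.6, -3.9]
width: 46.5
```

Request:
{"api": "step_arm", "payload": {
  "targets": [
    [1, -0.99, 0.17, 3, 0],
    [1, -0.99, 0.17, 3, 0],
    [1, 0, 0, 2.5, 0],
    [1, 0, 0, 0, 0]
  ]
}}

```text
time_s: 12.98
tcp_pos: [548.6, -157.9, 158.1]
tcp_rot: [0.0, 0.996, -0.086, 0.001]
ft_force: [0.5, 0.1, -4.2]
width: 46.8
```

```bash
python3 - <<'E'
from h import *
s=bot.state(); print(s['tcp_pos'],s['ft_force'],s['ft_torque'])
snap('wrist','w8'); crop('w8',180,150,390,360,'w8c',3)
for t in ('w8',):
    p,W=cloud(t); w=W[200:345,180:390].reshape(-1,3); d=np.array([.985,-.173]);n=np.array([.173,.985])
    T=w[:,:2]@d; L=w[:,:2]@n
    L0=np.array([520.6,-152.9])@n
    m=(w[:,2]>196)&(w[:,2]<220)&(abs(L-L0)<19)&(abs(L-L0)>11)
    print(np.percentile(T[m],[3,50,97]).round(1),np.percentile(w[m,2],[50,80,97]).round(1))
snap('side','s8'); crop('s8',240,130,340,220,'s8d',7)
E
```

```text
[ 548.56338815 -157.94124957  158.11157301] [ 0.48856442  0.06945181 -4.21370651] [ 0.05359792 -0.01747399 -0.00365579]
[565.5 569.9 572. ] [212.5 213.3 213.9]
```

View pics/w8c.png

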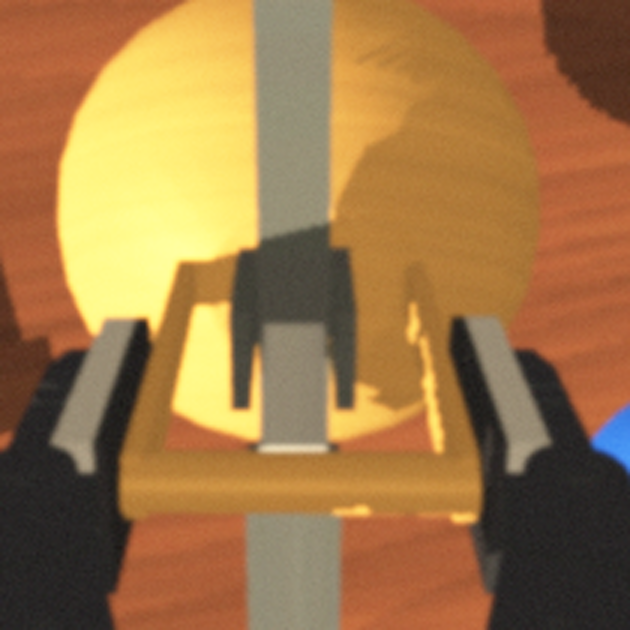

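View pics/s8d.png

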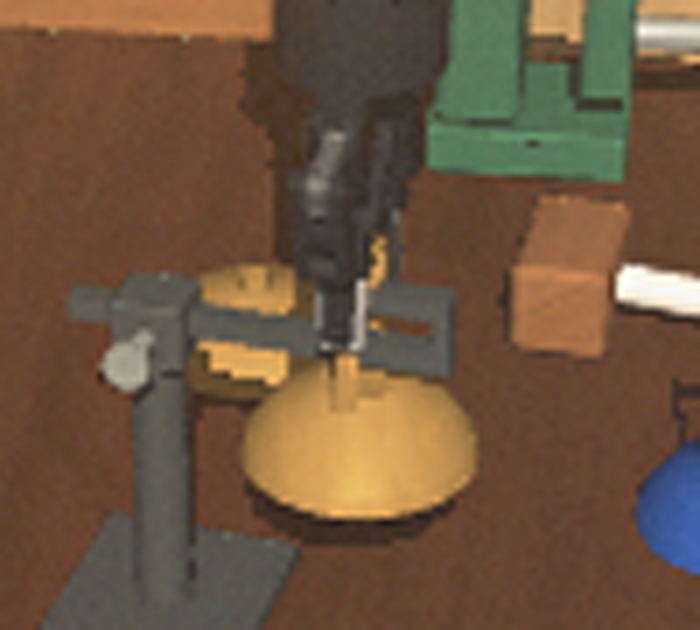

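Request:
{"api": "step_arm", "payload": {
  "targets": [
    [1, -4.93, 0.87, 0, 0],
    [1, -7.88, 1.38, 0, 0],
    [1, -9.85, 1.73, 0, 0],
    [1, -9.85, 1.73, 0, 0],
    [1, -9.85, 1.73, 0, 0],
    [1, -9.85, 1.73, 0, 0],
    [1, -9.85, 1.73, 0, 0],
    [1, -9.85, 1.73, 0, 0],
    [1, -9.85, 1.73, 0, 0],
    [1, -6.9, 1.2, 0, 0],
    [1, -3, 0.5, 0, 0],
    [1, 0, 0, 0, 0]
  ]
}}

```text
time_s: 14.58
tcp_pos: [456.4, -141.8, 157.7]
tcp_rot: [0.0, 0.996, -0.087, 0.0]
ft_force: [0.6, 0.8, -3.1]
width: 46.7
```

```bash
python3 - <<'E'
from h import *
s=bot.state(); print(s['tcp_pos'],s['ft_force'],s['ft_torque'])
snap('wrist','w9'); cv2.imwrite('pics/w9x.png',cv2.resize(cv2.imread('pics/w9.png'),(800,600),interpolation=cv2.INTER_CUBIC))
snap('side','s9'); crop('s9',200,130,360,250,'s9d',5)
E
```

```text
[ 456.42668701 -141.8279064   157.66652239] [ 0.61398972  0.77951355 -3.05155378] [-0.01626972 -0.00192079 -0.02284293]
```

View pics/w9x.png

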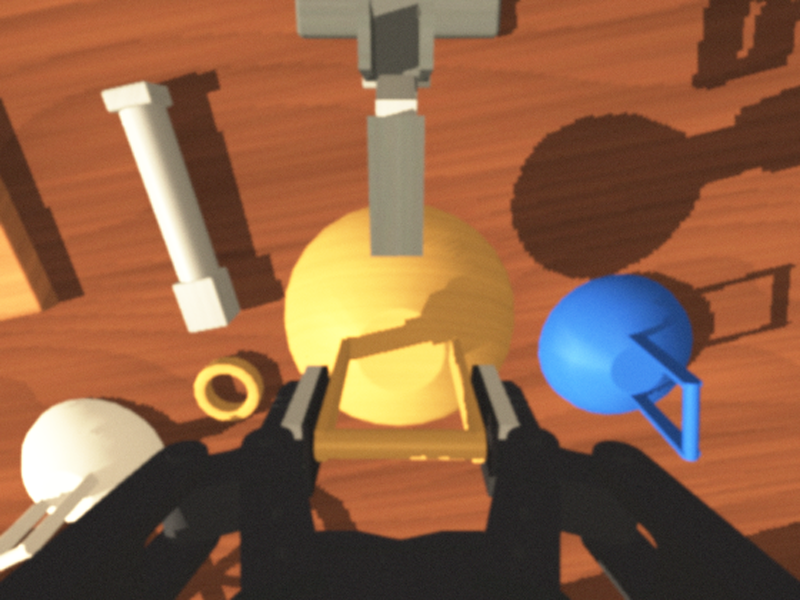

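View pics/s9d.png

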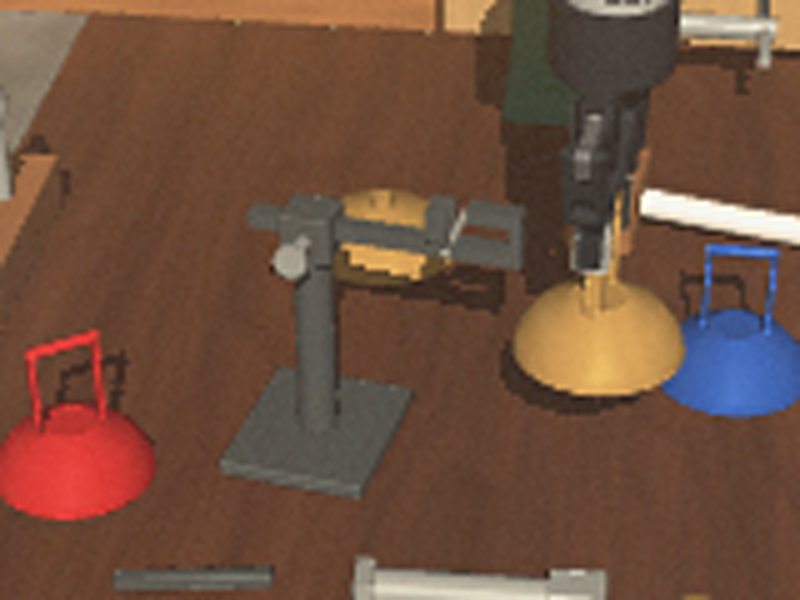

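Request:
{"api": "step_arm", "payload": {
  "targets": [
    [1, 0, 10, 8, 0],
    [1, 0, 20, 10, 0],
    [1, 0, 25, 10, 0],
    [1, 0, 30, 8, 0],
    [1, 0, 30, 6, 0],
    [1, 0, 30, 3, 0],
    [1, 0, 30, 0, 0],
    [1, 0, 25, 0, 0],
    [1, 0, 15, 0, 0],
    [1, 0, 6, 0, 0],
    [1, 0, 0, 0, 0],
    [1, 0, 0, 0, 0]
  ]
}}

```text
time_s: 16.18
tcp_pos: [447.0, -6.4, 202.7]
tcp_rot: [-0.034, 0.999, -0.031, 0.001]
ft_force: [0.7, 0.8, -3.2]
width: 46.4
```

```bash
python3 - <<'E'
from h import *
s=bot.state(); print(s['tcp_pos'],s['ft_force'],s['width'])
snap('wrist','w10'); cv2.imwrite('pics/w10x.png',cv2.resize(cv2.imread('pics/w10.png'),(800,600),interpolation=cv2.INTER_CUBIC))
E
```

```text
[446.96541809  -6.44949792 202.65459874] [ 0.73646733  0.77865261 -3.18508825] 46.37695946782704
```

View pics/w10x.png

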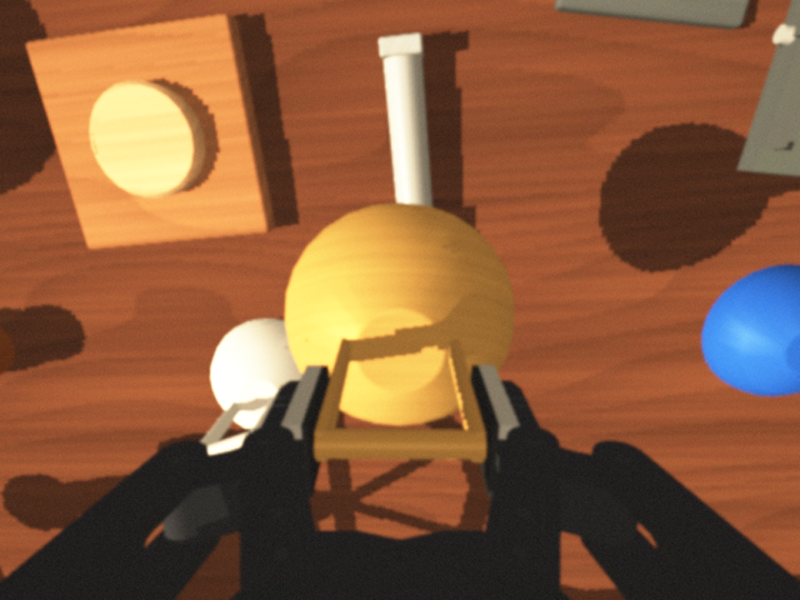

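```bash
python3 - <<'E'
from h import *
s=bot.state(); print(s['qpos'].round(3),s['tcp_pos'],s['tcp_rot'])
E
```

```text
[-0.063 -0.022 -0.21   1.384  0.068  3.141] [446.9660498   -6.4537529  202.66570132] [-3.40631619e-02  9.98938832e-01 -3.09888133e-02  7.76856397e-04]
```

Joint 6 reached its range limit, so the tool stopped short and tilted slightly. I need to turn the tool positively before going further left.

Request:
{"api": "step_arm", "payload": {
  "targets": [
    [1, 0, 0, 0, 0.05],
    [1, 0, 0, 0, 0.1],
    [1, 0, 0, 0, 0.1],
    [1, 0, 0, 0, 0.1],
    [1, 0, 0, 0, 0.1],
    [1, 0, 0, 0, 0.08],
    [1, 0, 0, 0, 0.04],
    [1, 0, 0, 0, 0]
  ]
}}

```text
time_s: 17.23
tcp_pos: [447.0, -6.4, 202.7]
tcp_rot: [-0.033, 0.967, 0.251, -0.009]
ft_force: [0.1, -0.3, -2.5]
width: 46.7
```

```bash
python3 - <<'E'
from h import *
s=bot.state(); print(s['qpos'].round(3),s['tcp_pos'],s['tcp_rot'].round(4),s['ft_force'],s['width'])
E
```

```text
[-0.055  0.011 -0.178  1.42   0.057  2.578] [447.04930978  -6.37816957 202.6575481 ] [-0.033   0.9674  0.2509 -0.0088] [ 0.11846219 -0.28115012 -2.4555206 ] 46.69140094408285
```

```bash
python3 - <<'E'
from h import *
from scipy.spatial.transform import Rotation as R
p,W=cloud('w10'); w=W[0:185,10:200].reshape(-1,3)
b=w[(w[:,2]>13)&(w[:,2]<23)&(w[:,0]>450)&(w[:,0]<630)&(w[:,1]>95)&(w[:,1]<275)]; print('board',cv2.minAreaRect(b[:,:2].astype(np.float32)),np.median(b[:,2]))
q=w[(w[:,2]>27)&(w[:,2]<35)&(abs(w[:,0]-538)<50)&(abs(w[:,1]-182)<50)]; print('boss',cv2.minEnclosingCircle(q[:,:2].astype(np.float32)),q.mean(0),np.median(q[:,2]))
s=bot.state(); q=s['tcp_rot']; r=R.from_quat([q[1],q[2],q[3],q[0]]).as_matrix(); print('toolz',r[:,2].round(3)); print('origin pred',s['tcp_pos']+46*r[:,2]+0.4*r[:,0])
snap('wrist','w11'); cv2.imwrite('pics/w11x.png',cv2.resize(cv2.imread('pics/w11.png'),(800,600),interpolation=cv2.INTER_CUBIC))
p,W=cloud('w11'); w=W[100:310,190:370].reshape(-1,3); g=w[(w[:,2]>120)&(w[:,2]<197)]
# sphere-ish axis fit not needed; side
snap('side','s11'); crop('s11',200,120,360,240,'s11d',5)
E
```

```text
board ((539.669921875, 182.66636657714844), (149.92047119140625, 150.37820434570312), 2.5162367820739746) 16.293685001958835
boss ((539.7042846679688, 182.09054565429688), 39.46135711669922) [540.26921405 182.02294909  28.36534133] 28.328238840887707
toolz [-0.034  0.059 -0.998]
origin pred [445.85102951  -3.45392562 156.76448848]
```

View pics/s11d.png

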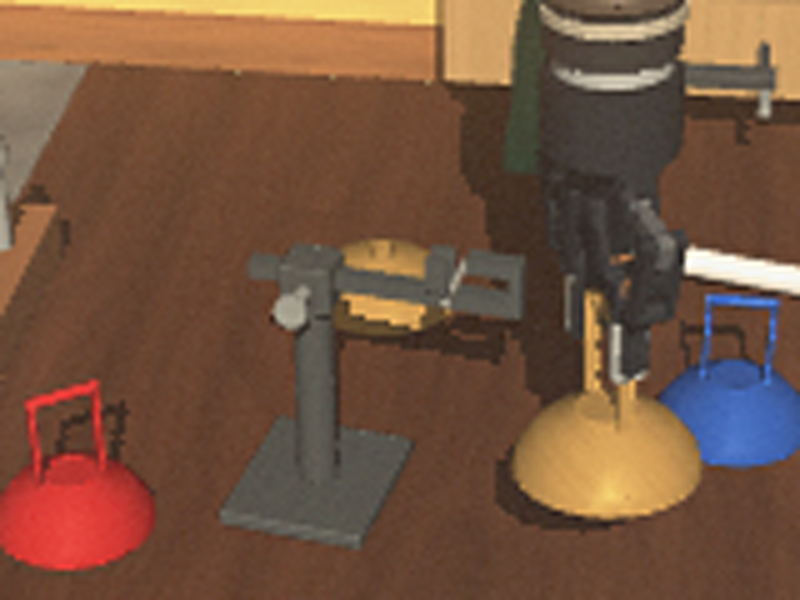

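Request:
{"api": "step_arm", "payload": {
  "targets": [
    [1, 3, 6, 0, 0.02],
    [1, 6, 12, 0, 0.02],
    [1, 9, 18, 0, 0.02],
    [1, 12, 24, 0, 0.02],
    [1, 13, 26, 0, 0.02],
    [1, 13, 26, 0, 0],
    [1, 13, 26, 0, 0],
    [1, 11, 22, 0, 0],
    [1, 8, 15, 0, 0],
    [1, 4, 8, 0, 0],
    [1, 2, 3, 0, 0],
    [1, 0, 0, 0, 0]
  ]
}}

```text
time_s: 18.82
tcp_pos: [540.9, 179.4, 202.7]
tcp_rot: [-0.032, 0.954, 0.299, -0.011]
ft_force: [-0.2, -0.9, -3.8]
width: 46.5
```

```bash
python3 - <<'E'
from h import *
from scipy.spatial.transform import Rotation as R
s=bot.state(); q=s['tcp_rot']; r=R.from_quat([q[1],q[2],q[3],q[0]]).as_matrix(); print('toolz',r[:,2].round(3),s['qpos'].round(3),s['tcp_pos']); print('origin pred',s['tcp_pos']+46*r[:,2]+0.4*r[:,0])
snap('wrist','w12'); cv2.imwrite('pics/w12x.png',cv2.resize(cv2.imread('pics/w12.png'),(800,600),interpolation=cv2.INTER_CUBIC))
snap('side','s12'); crop('s12',200,180,360,330,'s12d',5)
E
```

```text
toolz [-0.04   0.055 -0.998] [0.284 0.231 0.074 1.436 0.064 2.817] [540.85077893 179.37458059 202.7321491 ]
origin pred [539.35882348 182.15277828 156.83862356]
```

View pics/w12x.png

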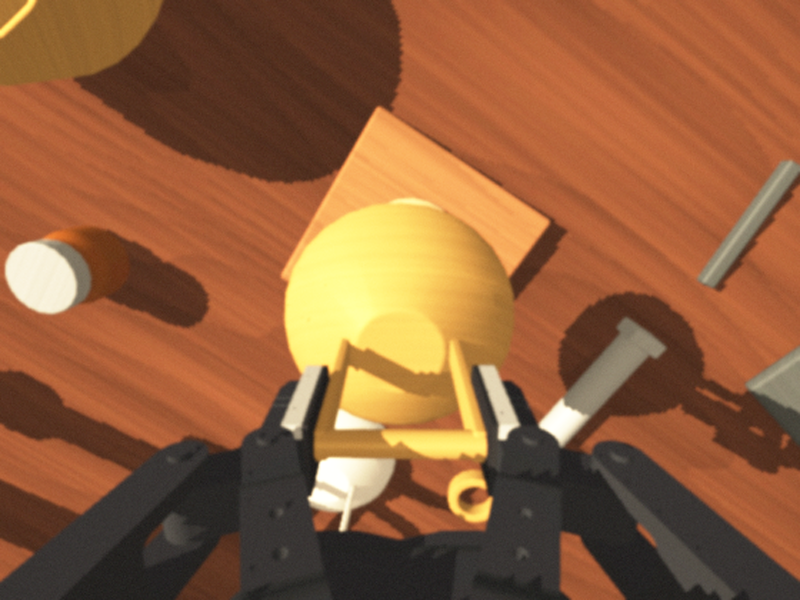

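View pics/s12d.png

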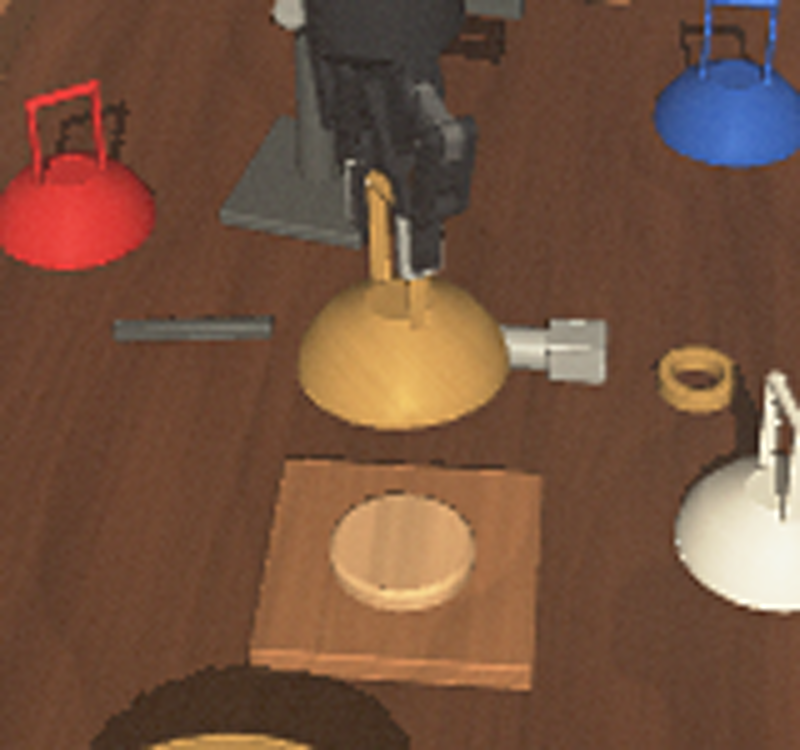

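Request:
{"api": "step_arm", "payload": {
  "targets": [
    [1, 0, 0, -6, 0],
    [1, 0, 0, -12, 0],
    [1, 0, 0, -15, 0],
    [1, 0, 0, -15, 0],
    [1, 0, 0, -15, 0],
    [1, 0, 0, -15, 0],
    [1, 0, 0, -14, 0],
    [1, 0, 0, -12, 0],
    [1, 0, 0, -8, 0],
    [1, 0, 0, -5, 0],
    [1, 0, 0, -3, 0],
    [1, 0, 0, 0, 0]
  ]
}}

```text
time_s: 20.42
tcp_pos: [541.0, 179.8, 82.8]
tcp_rot: [-0.032, 0.954, 0.299, -0.01]
ft_force: [-0.3, -1.2, -3.3]
width: 46.3
```

```bash
python3 - <<'E'
from h import *
from scipy.spatial.transform import Rotation as R
s=bot.state(); q=s['tcp_rot']; r=R.from_quat([q[1],q[2],q[3],q[0]]).as_matrix(); print('toolz',r[:,2].round(3),s['ft_force'],s['tcp_pos']); print('origin pred',s['tcp_pos']+46*r[:,2]+0.4*r[:,0])
snap('wrist','w13'); cv2.imwrite('pics/w13x.png',cv2.resize(cv2.imread('pics/w13.png'),(800,600),interpolation=cv2.INTER_CUBIC))
snap('side','s13'); crop('s13',200,200,360,330,'s13d',5)
E
```

```text
toolz [-0.039  0.056 -0.998] [-0.29361778 -1.1671154  -3.29159313] [541.00336114 179.78775055  82.78454079]
origin pred [539.52611955 182.57909708  36.89133713]
```

View pics/w13x.png

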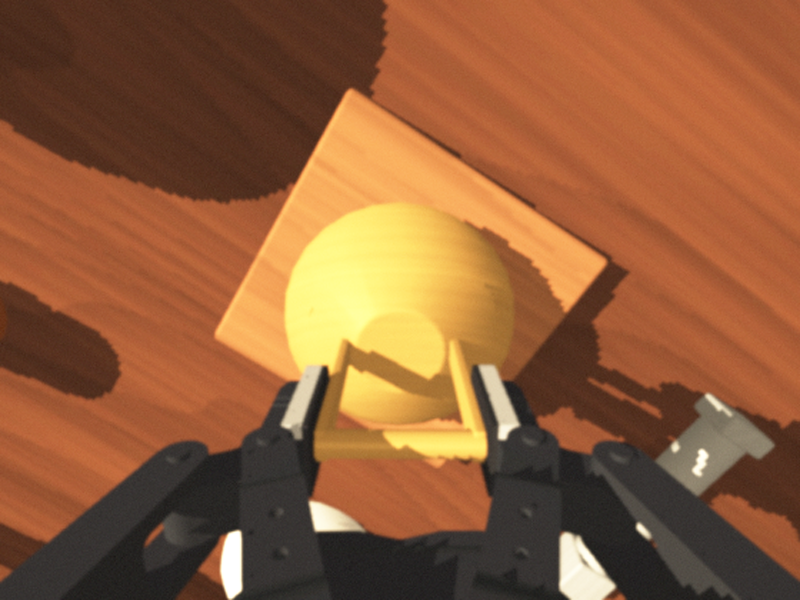

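View pics/s13d.png

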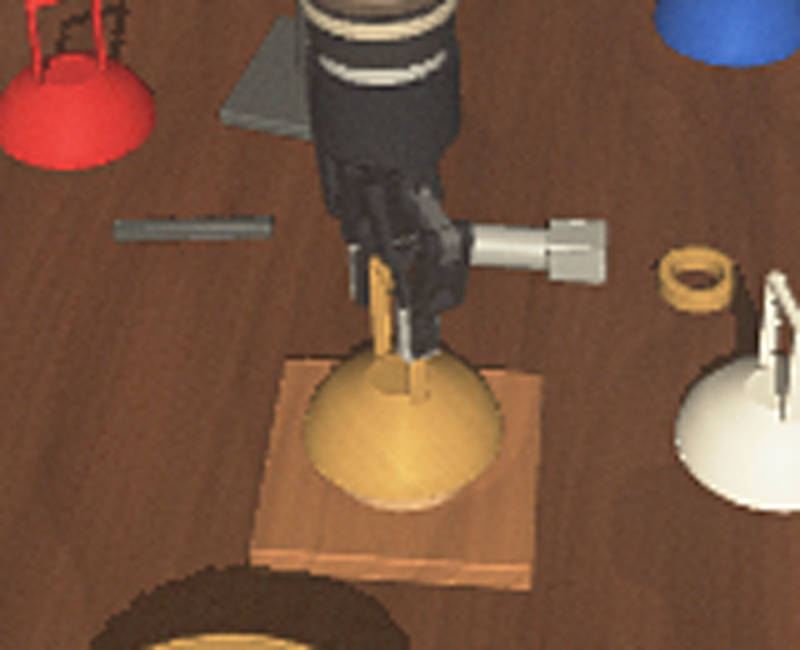

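```bash
python3 - <<'E'
from h import *
p,d,K,T=load('w13')
def onz(u,v,z):
    r=T[:3,:3]@np.array([(u-K[0,2])/K[0,0],(v-K[1,2])/K[1,1],1]); o=T[:3,3]; return o+r*(z-o[2])/r[2]
a=onz(607*.7,262*.7,18);b=onz(217*.7,335*.7,18);print(a,b,(a+b)/2,np.linalg.norm(a-b))
p,W=cloud('w13'); w=W[130:300,190:370].reshape(-1,3)
from scipy.optimize import least_squares
# axis fit: dome as surface of revolution; slices perpendicular to the tilt axis
ax=np.array([.039,-.056,.998]); ax/=np.linalg.norm(ax); e1=np.cross([0,1,0],ax); e1/=np.linalg.norm(e1); e2=np.cross(ax,e1)
O=np.array([539.5,182.6,36.9]); q=(w-O); h=q@ax; X=np.c_[q@e1,q@e2]
for h0 in (6,12,18,24):
    k=(h>h0)&(h<h0+4)&(np.hypot(*X.T)<60); s=np.linalg.lstsq(np.c_[2*X[k],np.ones(k.sum())],(X[k]**2).sum(1),rcond=None)[0]; print(h0,k.sum(),s[:2].round(1),np.sqrt(s[2]+s[0]**2+s[1]**2).round(1))
E
```

```text
[616.63230605 113.54581936  18.        ] [466.4253846 251.9909898  18.       ] [541.52884532 182.76840458  18.        ] 204.27722454929466
6 505 [ 0.2 -1.2] 51.8
12 1452 [-0.  -1.3] 48.6
18 1383 [ 0.  -1.3] 44.1
24 2524 [ 0.3 -1.1] 38.2
```

Request:
{"api": "step_arm", "payload": {
  "targets": [
    [1, 0, 0, -4, 0],
    [1, 0, 0, -4, 0],
    [1, 0, 0, -2.5, 0],
    [1, 0, 0, -1, 0],
    [1, 0, 0, 0, 0]
  ]
}}

```text
time_s: 21.15
tcp_pos: [540.9, 179.8, 71.1]
tcp_rot: [-0.033, 0.954, 0.299, -0.011]
ft_force: [0.4, -0.5, -3.0]
width: 46.5
```

Request:
{"api": "step_arm", "payload": {
  "targets": [
    [1, 0, 0, -1, 0],
    [1, 0, 0, -0.5, 0],
    [1, 0, 0, 0, 0]
  ]
}}

```text
time_s: 21.52
tcp_pos: [540.9, 179.8, 69.7]
tcp_rot: [-0.032, 0.954, 0.299, -0.011]
ft_force: [-0.2, -0.0, -3.4]
width: 46.3
```

Request:
{"api": "step_arm", "payload": {
  "targets": [
    [1, 0, 0, -0.8, 0],
    [1, 0, 0, 0, 0]
  ]
}}

```text
time_s: 21.78
tcp_pos: [540.9, 179.8, 68.8]
tcp_rot: [-0.032, 0.954, 0.299, -0.011]
ft_force: [0.2, -0.3, -3.3]
width: 46.4
```

Request:
{"api": "step_arm", "payload": {
  "targets": [
    [1, 0, 0, -0.8, 0],
    [1, 0, 0, 0, 0]
  ]
}}

```text
time_s: 22.02
tcp_pos: [541.0, 179.8, 68.3]
tcp_rot: [-0.033, 0.954, 0.299, -0.01]
ft_force: [-0.2, -1.5, 0.4]
width: 46.4
```

Request:
{"api": "step_arm", "payload": {
  "targets": [
    [1, 0, 0, 0, 0],
    [1, 0, 0, 0, 0],
    [1, 0, 0, -0.7, 0],
    [1, 0, 0, 0, 0]
  ],
  "grip_force": 20
}}

```text
time_s: 22.52
tcp_pos: [541.1, 179.9, 68.2]
tcp_rot: [-0.033, 0.954, 0.299, -0.01]
ft_force: [-2.3, 1.4, 5.2]
width: 46.7
```

Request:
{"api": "step_arm", "payload": {
  "targets": [
    [1, 0, 0, -0.7, 0],
    [1, 0, 0, 0, 0]
  ]
}}

```text
time_s: 22.78
tcp_pos: [541.2, 180.1, 68.1]
tcp_rot: [-0.033, 0.954, 0.299, -0.01]
ft_force: [-3.9, 1.2, 9.0]
width: 46.7
```

Request:
{"api": "step_arm", "payload": {
  "targets": [
    [1, 0, 0, -0.7, 0],
    [1, 0, 0, 0, 0]
  ]
}}

```text
time_s: 23.02
tcp_pos: [541.3, 180.2, 68.1]
tcp_rot: [-0.033, 0.954, 0.299, -0.009]
ft_force: [-4.6, 1.1, 12.5]
width: 46.7
```

Request:
{"api": "step_arm", "payload": {
  "targets": [
    [1, 0, 0, 0.7, 0],
    [1, 0, 0, 0.7, 0],
    [1, 0, 0, 0.2, 0],
    [1, 0, 0, 0, 0]
  ]
}}

```text
time_s: 23.52
tcp_pos: [541.1, 180.0, 68.2]
tcp_rot: [-0.033, 0.954, 0.299, -0.01]
ft_force: [-3.3, 0.1, 5.8]
width: 46.5
```

Request:
{"api": "step_arm", "payload": {
  "targets": [
    [0.44, 0, 0, 0, 0],
    [0.43, 0, 0, 0, 0],
    [0.42, 0, 0, 0, 0],
    [0.41, 0, 0, 0, 0],
    [0.4, 0, 0, 0, 0],
    [0.38, 0, 0, 0, 0]
  ]
}}

```text
time_s: 24.28
tcp_pos: [540.9, 179.6, 67.4]
tcp_rot: [-0.032, 0.954, 0.299, -0.011]
ft_force: [-0.9, 0.0, -0.7]
width: 53.3
```

```bash
python3 - <<'E'
from h import *
s=bot.state(); print(s['ft_force'],s['tcp_pos'],s['width'])
snap('wrist','w14'); cv2.imwrite('pics/w14x.png',cv2.resize(cv2.imread('pics/w14.png'),(800,600),interpolation=cv2.INTER_CUBIC))
snap('side','s14'); crop('s14',200,200,360,330,'s14d',5)
E
```

```text
[-0.9006722   0.00881125 -0.67065687] [540.85027747 179.64232161  67.41625835] 53.29588091814299
```

View pics/w14x.png

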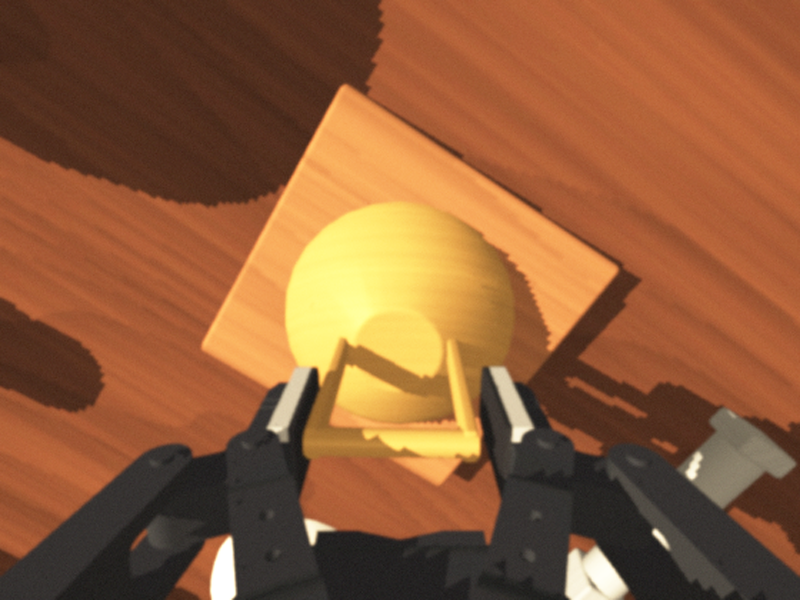

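View pics/s14d.png

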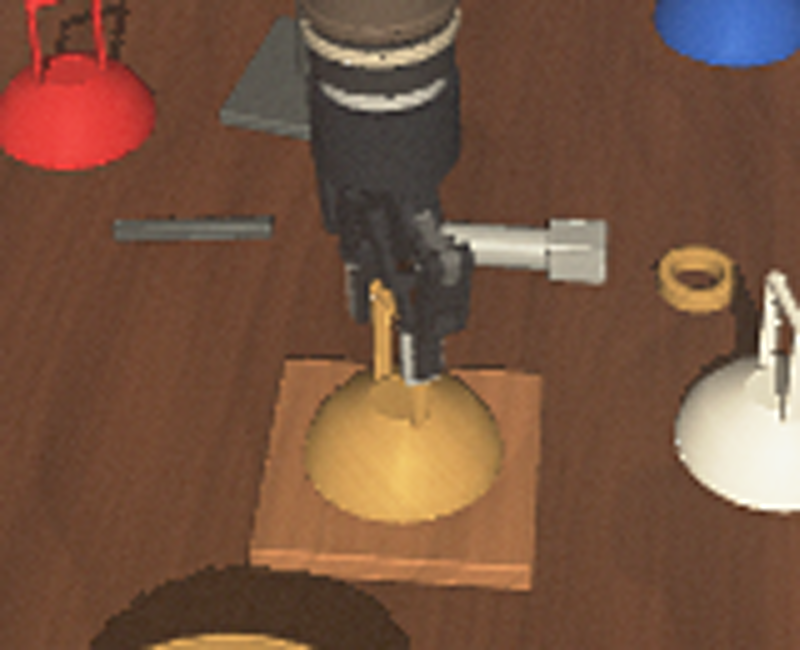

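Request:
{"api": "step_arm", "payload": {
  "targets": [
    [0.25, 0, 0, 0, 0],
    [0.1, 0, 0, 0, 0],
    [0, 0, 0, 0, 0],
    [0, 0, 0, 0, 0],
    [0, 0, 0, 4, 0],
    [0, 0, 0, 10, 0],
    [0, 0, 0, 15, 0],
    [0, 0, 0, 20, 0],
    [0, 0, 0, 20, 0],
    [0, 0, 0, 20, 0],
    [0, 0, 0, 10, 0],
    [0, 0, 0, 0, 0]
  ]
}}

```text
time_s: 25.88
tcp_pos: [541.5, 179.9, 167.7]
tcp_rot: [-0.032, 0.954, 0.299, -0.01]
ft_force: [-0.6, 0.0, -0.6]
width: 85.2
```

Request:
{"api": "step_arm", "payload": {
  "targets": [
    [0, -20, 0, 10, 0],
    [0, -30, 0, 10, 0],
    [0, -30, 0, 10, 0],
    [0, -20, 0, 10, 0],
    [0, 0, 0, 0, 0],
    [0, 0, 0, 0, 0]
  ]
}}

```text
time_s: 26.62
tcp_pos: [441.5, 179.9, 206.3]
tcp_rot: [-0.032, 0.954, 0.299, -0.01]
ft_force: [0.9, -0.5, 0.7]
width: 85.4
```

```bash
python3 - <<'E'
from h import *
s=bot.state(); print(s['ft_force'],s['tcp_pos'],s['width'],s['time_s'])
snap('wrist','w15'); cv2.imwrite('pics/w15x.png',cv2.resize(cv2.imread('pics/w15.png'),(800,600),interpolation=cv2.INTER_CUBIC))
snap('side','s15'); crop('s15',200,130,380,330,'s15d',3.9)
snap('top','t15')
p,W=cloud('w15'); w=W.reshape(-1,3); w=w[(abs(w[:,0]-540)<80)&(abs(w[:,1]-182)<80)]
for z0 in (24,30,36,42,48):
    k=w[(w[:,2]>z0)&(w[:,2]<z0+4)][:,:2]; k=k[np.hypot(*(k-[540,182]).T)<57]
    r=np.linalg.lstsq(np.c_[2*k,np.ones(len(k))],(k**2).sum(1),rcond=None)[0]; print(z0,len(k),r[:2].round(1),np.sqrt(r[2]+r[0]**2+r[1]**2).round(1))
b=w[(w[:,2]>13)&(w[:,2]<21)]; print(cv2.minAreaRect(b[:,:2].astype(np.float32)),np.median(b[:,2]))
c=w[w[:,2]>110]; print('bar z',len(c),c.mean(0) if len(c) else '')
E
```

```text
[ 0.8968361  -0.45188579  0.74889357] [441.50828137 179.85937434 206.26827967] 85.4185621291617 26.625
24 214 [539.  181.8] 51.9
30 858 [539.1 181.7] 48.7
36 802 [539.2 181.6] 44.2
42 1363 [539.2 181.6] 38.5
48 1511 [539.1 181.8] 28.9
((539.4661865234375, 183.14224243164062), (149.77450561523438, 149.7954559326172), 2.503718376159668) 15.807953603826832
bar z 21296 [482.12644984 144.71359675 285.93961393]
```

View pics/w15x.png

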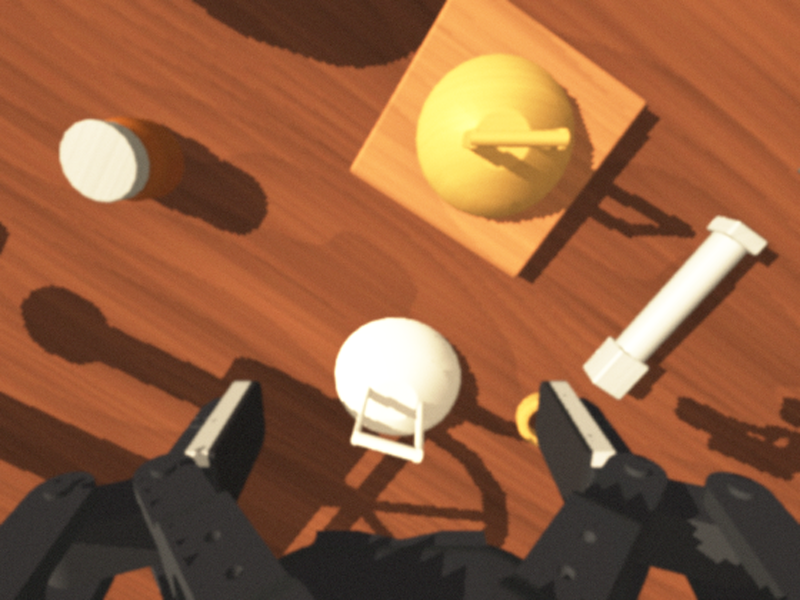

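View pics/s15d.png

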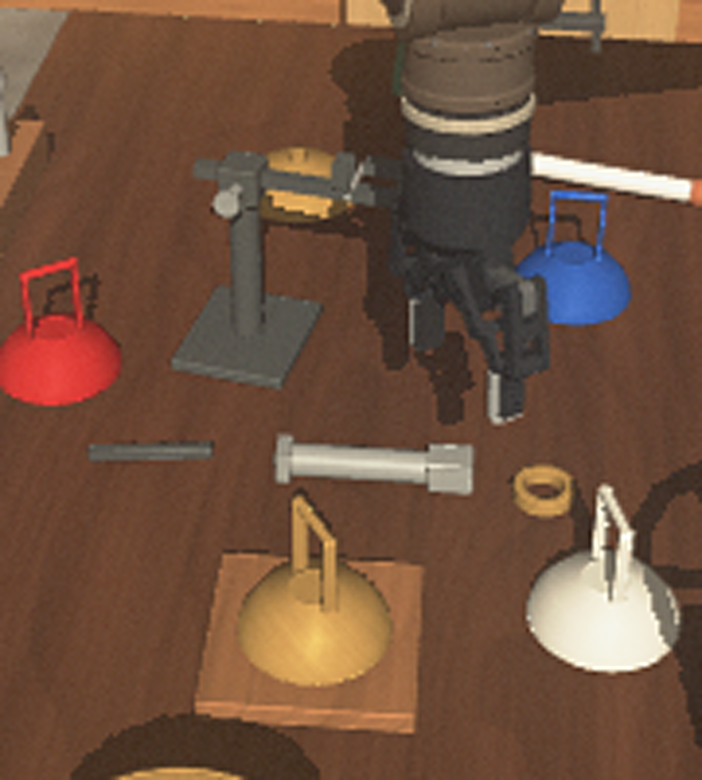

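View pics/t15.png

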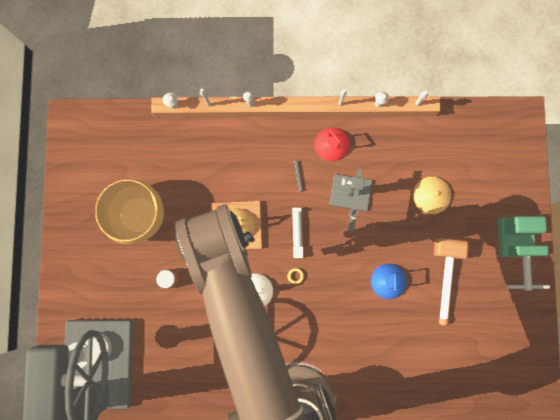

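The pictures agree. The brass canopy sits flat over the boss, its rings concentric within about 0.2 mm and about 1.5 mm off the board centre. The keeper leaf leans shut at the lip, the bystanders haven't moved, and the gripper is clear.

```bash
python3 - <<'E'
from bench import bot
print(bot.job_done())
E
```

```text
the job is handed in; nothing more can be done
None
```

The brass canopy is off the hook and sitting dome up over the boss of the rest. I handed the job in at about 27 s, and no verdict came back.

- **Unhooking:** I gripped the bail legs from outside and lifted about 4 mm. Pushing the bar along the arm, I met the keeper at about 22 mm and it went solid at about 27.5 mm, at roughly 11 N of push (about 13 N in all). I held it there, raised the bar up past the nose to about 33 mm of lift, and took it off towards the nose side.
- **Last checks:**
  - The canopy centre is about 1.5 mm from the board centre, and the dome rings are concentric within 0.2 mm, so it sits flat with its rim on the board.
  - The keeper looks shut in the side picture.
  - The bystanders look unmoved in the top picture, judged by eye.
  - The gripper is open and clear.
- **What went wrong or disagreed:**
  - **Finger position:** The open fingertips measured about 34 mm above the reported TCP, against the 13 mm implied by the description. I set the grasp height from the camera depth instead.
  - **Tilt at set-down:** Joint 6 reached its range limit on the way to the rest, which left the tool tilted by 0.07 rad. I set the canopy down on one rim edge and pressed to about 15 N, but it did not level. I backed off and let it settle flat on release, so its far edge dropped up to 7 mm.

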